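Empty the sample cup left on the analyser carousel

TASK

One of the four white cups on the free-turning sample carousel still has a ceramic ball in it. Turn the carousel until that cup stands in the open front of the clear shield, lift it out from under the furnace with its ball, tip the ball out of it into the steel tray, then bring the cup level and stand it upright, well on the terracotta tile. Leave the three empty cups standing on the carousel and everything else on the bench where it is.

Things in the scene. Friction and masses are not known exactly. Their poses are not given: they have to be found in the camera images.
- cup: the white ceramic cup that holds the ball: upright cylinder 40 mm across, 36 mm tall, about 140 g, its top a flat recess 24 mm across, 3 mm deep. Origin at the centre of its underside, z up. Stands loose on the carousel 85 mm from the hub, at first 75 to 130 degrees round from the open front, either side. Tilted past about 46 degrees (60 is ample) it lets the ball roll out.
- cup_top (a point): centre of the cup's recess floor, 33 mm above its underside
- ball_center (a point): centre of the ceramic ball, 20 mm across, 16 g, lying loose in the cup's recess and standing proud of its rim by 17 mm
- cup_b: empty cup, same make as the one with the ball, standing loose on the carousel 85 mm from the hub, about a quarter or half turn from the next cup; origin at the centre of its underside
- cup_c: another such empty cup
- cup_d: another such empty cup
- hub (a point): centre of the carousel's upper face, 60 mm above the bench, fixed to the analyser: +x points to the analyser's back, -x out of its open front, z up. The carousel is an aluminium disc of 124 mm radius on a dark round base of 146 mm radius.
- furnace (a point): centre of the underside of the fixed steel furnace above the hub: a cylinder of 70 mm radius, from 62 to 187 mm above the carousel face. A gripper held upright over a cup strikes it: lean the tool 25 to 45 degrees, its body out towards the open front.
- shield (a point): front end, on the hub's +y side, of the fixed clear shield, at its top: radius 138 mm about the hub, 4 mm thick, 118 mm tall above the carousel face, all round except 70 degrees either side of the front
- carousel (a joint): turn of the carousel, rad, 0 at the start, growing anticlockwise from above; nearly free of friction: it coasts on for a second or two when let go moving, has no stops and no detents
- peg0 (a point): top centre of a turning peg fixed to the carousel: a steel pin 10 mm across, standing 38 mm above the carousel face, 108 mm from the hub, roughly midway between two cups. Made to be pushed, or straddled by the fingers and led round.
- peg1 (a point): top of the next peg, a quarter turn on
- peg2 (a point): top of the next peg
- peg3 (a point): top of the last peg
- tray: fixed open steel tray, 130 (its x) by 120 (its y) mm outside, 28 mm tall, walls and floor 4 to 5 mm; origin under its centre. Left or right of the analyser.
- tile: fixed square terracotta tile, 85 by 85 mm, 10 mm thick; origin at the centre of its underside. On the other side of the analyser from the tray.
- furnace_lid: loose stainless lid, disc 84 mm across with a small knob, 50 mm tall; origin at the centre of its underside
- jar: loose amber glass jar, 52 mm across, 70 mm tall; origin at the centre of its underside
- driver: loose screwdriver lying on the bench, 160 mm long
- clamp: loose aluminium ring lying flat, 48 mm across, 12 mm tall; origin at the centre of its underside
- beaker: loose glass beaker, 60 mm across the rim, 70 mm tall; origin at the centre of its underside
- ball: the same ball; its axes turn as it rolls, so use its centre above
Mind the look-alikes: they are no part of the job. What is shaped like the tray but purple is not meant. What is shaped like the cup_d but green is not meant.

How it is judged:
By the outcome, as a careful person would: the job done as asked, in the order asked, and still so for the second after the job is handed in, with the robot touching nothing.
It also fails if it takes over 72 s, if anything falls off the work surface, if the arm or the gripper's body presses on something with over 40 N, if the wrist force passes 120 N, or if a joint passes its speed limit or range.

ROBOT

A 6-joint arm with a two-finger parallel gripper is mounted at the origin on the work surface. World frame = base frame: x ahead of the robot, y to its left, z up, the work surface at z = 0. Lengths are in mm, angles in rad, forces in N, time in s.
With the tool pointing down it reaches from about 350 to 725 mm from the base axis. Payload 4.3 kg.
Tool frame: the origin (TCP) lies at the very end of the fingers, on their centre line; the grasp point (between the pads) lies 19 mm behind it; z points along the fingers, y is the line along which they close (so a half turn about z gives the same grasp; the last joint's range is limited). The gripper opens to 85 mm and grips with 20 to 120 N. Pads are 22 mm wide; open, the fingers measure 114 mm over their backs; the gripper's body (76 mm by 85 mm) begins 54 mm behind the grasp point. The pads swing forward as they close: fully open they stand 13 mm farther back than shut.
Start: joints at [-1.264, 0.377, 0.081, 1.274, 0, 1.46], TCP at [232.796, -525.807, 231.329] pointing down, gripper open.
Joint ranges: [-2.72, 2.72], [-0.84, 1.66], [-1.02, 1.22], [-1.77, 2.12], [-1.37, 1.28], [-3.14, 3.14]. Speed limits (rad/s): [2.57, 2.57, 3.14, 3.14, 3.14, 3.14].

INTERFACE

Orientations are given as a unit quaternion [w, x, y, z].
In Python, from rig import sensors, optics, manip, nets gives the robot as it stands.
- The arm moves only by the shell command python3 -m creep 'ROWS' [FORCE]. ROWS is JSON, a list of rows, each a list of 7 numbers: the turn, a rotation vector about the tool's x, y, z normalised to -1 to 1, where 1 is 0.15 rad, then the shift along the tool's x, y, z normalised to -1 to 1, where 1 is 0.03 m, then the opening, from -1 (shut) to 1 (fully open). A call has 1 to 20 rows; each row shifts and turns the commanded pose from where the row before left it, along the tool's axes as they then stand; what a row does not reach is not made up. A row lasts 1/8 s, in which the tool goes at most 62.5 mm and 10.7 degrees, less where a joint would pass 70% of its speed; a pose out of reach is approached as far as the arm can. A call with a number of a shift or a turn outside -1 to 1 is refused whole. A call with a gripper value outside its range is refused whole. The fingers move at their own pace and stop on an object; FORCE is the grip in N (left out, the last holds). Time passes only in rows, so rows that do not move let the fingers close. It gives the time, the measured TCP pose, the force, the opening and the grip force at its end, in the units of the state.
- sensors.state(): the state, without advancing time (a new reading comes with each control period).
- optics.snapshot(name): name is "scene" or "top"; returns a dict with "img" (384x512x3 uint8, red, green, blue), "depth" (384x512 float32, mm along the optical axis (not along the pixel's ray), 0 where there is no reading), "mtx" (3x3 intrinsics, pixels), "rvec" (rotation vector, rad) and "tvec" (3), from world to camera coordinates, as OpenCV has them. Camera axes: x right, y down, z forward; pixel columns grow to the right and rows downward; lengths in mm; the calibration is good to about 2 mm. A picture is of the moment at which its call begins.
- manip.finish_job(): hands the job in; it is judged then, once.
Trained networks look in a picture, given as the dict that the camera call returned (one of the last four; its "shot" number tells which), for a name from the list of things; names that differ only in an ending like _2 or _b are one class to them, and where a whole thing is asked for, a point or a joint stands for the part that bears it (a point fixed in the world has none). Each returns a list of dicts, best first, with "conf" (0 to 1); they miss things now and then, are a little off and sometimes report something else, mostly with a low value. They report only what shows in the picture. A call takes as long as a camera call. They do not tell look-alikes from the thing itself.
- nets.look_for(picture, name): "extent" ([centre column, centre row, width, height] in pixels, round what is visible of it).
- nets.pinpoint(picture, name): "position" ([column, row] in pixels: a listed point, or the origin of a listed thing).
The state is a dict: "time_s": time; "qpos": joint angles; "dq": joint speeds; "effort": joint torques, N m; "tool_pos": TCP position; "tool_rot": TCP orientation; "ft_force": force on the tool from outside, world axes, zero at the start; "torque": the same for the moment, N m; "grip_width": finger opening in mm; "finger_force": force on a finger pad.
Only numpy, scipy, OpenCV 4.12 (cv2) and the standard library are available. Lean on these libraries where they do the work, as an engineer would, in place of code of your own. Each camera call takes 0.05 s, during which the arm holds its last target. There are 200 camera calls.

## Working session

There is one attempt and no reset: what is moved stays moved. The work goes in short steps, Python scripts to look and compute and a shell command to move; the robot and the scene stay as the last step left them, time stands still between calls to the robot, and variables do not carry over. Pictures are saved under pics/ and viewed, at most 10 in all, crops included, and the job is handed in when it is done.

```bash
ls; mkdir -p pics; cat > h.py <<'E'
import numpy as np, cv2
from rig import sensors, optics, manip, nets
from scipy.spatial.transform import Rotation as R
def cam(s):
    return cv2.Rodrigues(np.array(s["rvec"],float))[0], np.array(s["tvec"],float).ravel(), np.array(s["mtx"],float)
def at_depth(s,u,v,d):
    r,t,K=cam(s); return r.T@(np.linalg.inv(K)@[u,v,1]*d-t)
def at_z(s,u,v,z):
    r,t,K=cam(s); c=-r.T@t; k=r.T@(np.linalg.inv(K)@[u,v,1]); return c+k*(z-c[2])/k[2]
def proj(s,p):
    r,t,K=cam(s); q=K@(r@np.array(p,float)+t); return q[:2]/q[2]
def save(s,n,box=None,k=1):
    im=s["img"][:,:,::-1]
    if box: im=im[box[1]:box[3],box[0]:box[2]]
    cv2.imwrite("pics/"+n,cv2.resize(im,None,fx=k,fy=k,interpolation=cv2.INTER_CUBIC))
E
python3 - <<'E'
from h import *
a=optics.snapshot("scene");b=optics.snapshot("top")
im=np.vstack([a["img"],b["img"]])[:,:,::-1]
cv2.imwrite("pics/a.png",cv2.resize(im,(400*1,600)) if 0 else a["img"][:,:,::-1]);cv2.imwrite("pics/b.png",b["img"][:,:,::-1])
Z=dict(hub=60,furnace=122,shield=178,peg0=98,cup=60,cup_top=93,ball_center=103,tray=0,tile=0,furnace_lid=0,jar=0,driver=0,clamp=0,beaker=0)
for n,z in Z.items():
    for nm,s in (("scene",a),("top",b)):
        for d in nets.pinpoint(s,n)[:6]:
            if d["conf"]>.25: print(n,nm,np.round(d["position"]),round(d["conf"],2),np.round(at_z(s,*d["position"],z)))
for s in(a,b):
    r,t,K=cam(s);print(-r.T@t)
E
```

```text
pics
furnace top [227. 155.] 0.83 [668.  48. 122.]
furnace top [108. 170.] 0.65 [626. 448. 122.]
shield scene [320. 150.] 0.58 [628. 181. 178.]
shield top [186. 161.] 0.88 [636. 176. 178.]
peg0 scene [285. 204.] 0.87 [611. -42.  98.]
peg0 scene [216. 323.] 0.73 [ 655. -503.   98.]
peg0 scene [292. 173.] 0.65 [564. 103.  98.]
peg0 scene [325. 216.] 0.6 [752. -24.  98.]
peg0 scene [297. 152.] 0.33 [525. 212.  98.]
peg0 top [212. 184.] 0.79 [573. 100.  98.]
peg0 top [201. 141.] 0.7 [725. 137.  98.]
peg0 top [145. 158.] 0.64 [668. 329.  98.]
peg0 top [260. 174.] 0.58 [605. -63.  98.]
cup scene [259. 184.] 0.68 [467.  25.  60.]
cup scene [335. 206.] 0.64 [752.  65.  60.]
cup scene [286. 194.] 0.6 [576.  31.  60.]
cup scene [238. 205.] 0.41 [458. -98.  60.]
cup top [252. 153.] 0.6 [688. -37.  60.]
cup top [224. 226.] 0.54 [433.  62.  60.]
cup top [260. 230.] 0.51 [418. -60.  60.]
cup top [235. 184.] 0.45 [580.  24.  60.]
cup_top scene [349. 140.] 0.52 [666. 389.  93.]
cup_top scene [283. 204.] 0.44 [604. -42.  93.]
cup_top top [254. 149.] 0.62 [692. -43.  93.]
ball_center scene [332. 184.]
[... 489 characters left out ...]
[534. 190.   0.]
furnace_lid top [334. 150.] 0.89 [ 706. -333.    0.]
jar scene [349. 164.] 0.79 [696. 354.   0.]
jar top [146. 158.] 0.6 [693. 352.   0.]
jar top [234. 182.] 0.49 [595.  30.   0.]
jar top [207. 160.] 0.37 [679. 129.   0.]
jar top [228. 156.] 0.32 [695.  50.   0.]
driver scene [151. 291.] 0.57 [ 386. -491.    0.]
driver top [386. 233.] 0.8 [ 401. -501.    0.]
clamp scene [349. 142.] 0.46 [640. 489.   0.]
clamp top [108. 170.] 0.66 [652. 487.   0.]
clamp top [369. 178.] 0.53 [ 602. -455.    0.]
beaker scene [214. 323.] 0.59 [ 615. -475.    0.]
beaker top [372. 177.] 0.83 [ 603. -463.    0.]
[1010.61695059 -811.2479955  1085.52242933]
[ 265.12262806  -60.91319979 1733.23186975]
```

```bash
python3 - <<'E'
import cv2
a=cv2.imread("pics/a.png");b=cv2.imread("pics/b.png")
A=cv2.resize(a[120:370,120:400],None,fx=1.4,fy=1.4,interpolation=cv2.INTER_CUBIC)
B=cv2.resize(b[110:270,90:450],None,fx=2.2,fy=2.2,interpolation=cv2.INTER_CUBIC)
cv2.imwrite("pics/a2.png",cv2.resize(a[110:360,130:390],None,fx=2.3,fy=2.3,interpolation=cv2.INTER_CUBIC));cv2.imwrite("pics/b2.png",B)
E
```

```text
(no output)
```

View pics/a2.png

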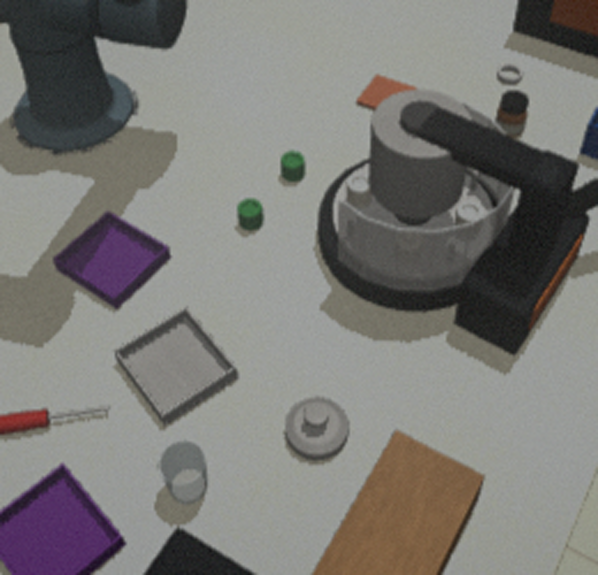

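View pics/b2.png

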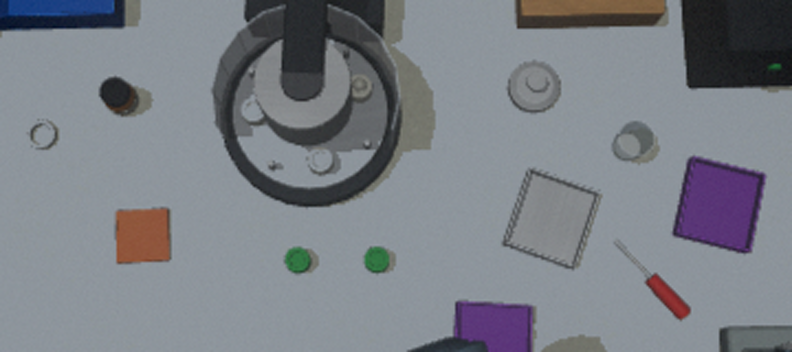

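The scene view shows the tray (crop 175,365), three empties visible in part, and two purple tray look-alikes. In the top view the cups are at about full-image (235,183), (205,160) and (254,149), with green look-alikes at (225,228) and (261,228) and the fourth cup hidden under the furnace. (254,149) seems to hold the ball, so I'll check it with a close crop.

```bash
python3 - <<'E'
from h import *
a=optics.snapshot("scene");b=optics.snapshot("top")
k=6
A=cv2.resize(a["img"][160:240,265:365],None,fx=4,fy=4,interpolation=cv2.INTER_CUBIC)
B=cv2.resize(b["img"][118:208,180:280],None,fx=4,fy=4,interpolation=cv2.INTER_CUBIC)
A=np.vstack([A,np.zeros((40,400,3),np.uint8)])
cv2.imwrite("pics/c.png",np.hstack([A,B])[:,:,::-1])
H=[]
P=[at_z(b,u,v,98) for u,v in((214,185),(257,175.5),(248,134.5),(203.6,143))]
print(np.round(P),np.mean(P,0))
# base outline: dark ring fit z=? ; cups
for u,v in((235.5,182.7),(205,160),(253.6,149)): print(np.round(at_z(b,u,v,96)),b["depth"][int(round(v)),int(round(u))],at_depth(b,u,v,b["depth"][int(round(v)),int(round(u))]).round())
for n in("shield","furnace","ball"):
  print(n,[ (np.round(d["position"],1),round(d["conf"],2)) for d in nets.pinpoint(b,n)[:3]])
print(b["mtx"])
E
```

```text
[[569.  94.  98.]
 [599. -53.  98.]
 [744. -25.  98.]
 [717. 129.  98.]] [657.30752343  36.32097398  98.        ]
[576.  21.  96.] 1662.5535 [575.  21. 100.]
[658. 124.  96.] 1684.7235 [658. 125.  93.]
[692. -43.  96.] 1669.9905 [688. -43. 112.]
shield [(array([187.8, 161.9]), 0.7), (array([206.2, 162. ]), 0.61), (array([254.9, 146.5]), 0.59)]
furnace [(array([229.9, 155.3]), 0.78), (array([332. , 147.8]), 0.29)]
ball [(array([335.1, 149.8]), 0.74), (array([254.4, 148. ]), 0.49)]
[[490.8182926    0.         256.37101623]
 [  0.         490.8182926  190.67180975]
 [  0.           0.           1.        ]]
```

View pics/c.png

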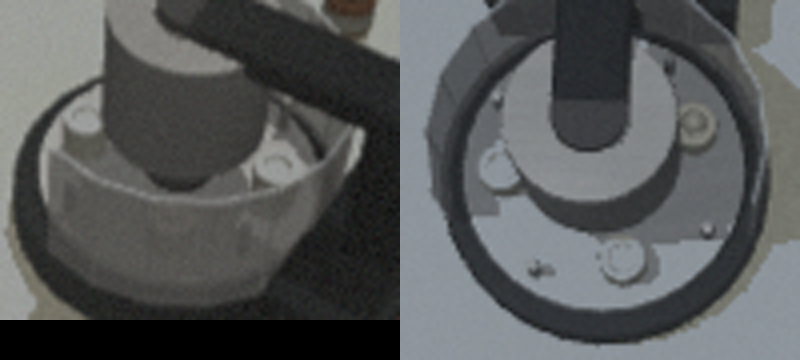

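The crop shows a ball in the cup at top-view pixel (254,149); depth puts its top at z=112, and 113 was expected. The cups at (235,183) and (205,160) are empty. From the shield end and the pegs, the front direction is about 170° and the ball cup is at about 292°, so I need about -122° of turn. I'll do that in two peg strokes.

```bash
cat >> h.py <<'E'
HUB=np.array([658.5,37.5]); FRONT=170.
def rot(lean,fwd,sgn=1):
    """lean deg (body back), fwd = heading deg of the tool's tilt"""
    L,a=np.radians([lean,fwd]); f=np.array([np.cos(a),np.sin(a),0]); Z=np.array([0,0,1.])
    z=f*np.sin(L)-Z*np.cos(L); y=sgn*np.cross(Z,f); return np.column_stack([np.cross(y,z),y,z])
def pegpos(rel,r=108): a=np.radians(FRONT+rel); return HUB+r*np.array([np.cos(a),np.sin(a)])
def now():
    s=sensors.state(); w,x,y,z=s["tool_rot"]; return np.array(s["tool_pos"],float),R.from_quat([x,y,z,w]).as_matrix()
def plan(wps,start=None):
    """wps: (pos,Rm,n,grip); prints rows"""
    p,M=start or now(); rows=[]
    for q,N,n,g in wps:
        q=np.array(q,float);p0,M0=p.copy(),M.copy(); rv=R.from_matrix(M0.T@N).as_rotvec()
        for i in range(1,n+1):
            tp=p0+(q-p0)*i/n; tM=M0@R.from_rotvec(rv*i/n).as_matrix()
            t=np.round(R.from_matrix(M.T@tM).as_rotvec()/.15,2); d=np.round(M.T@(tp-p)/30,2)
            if max(abs(t).max(),abs(d).max())>1: print("!! over")
            rows.append([float(v)+0 for v in [*t,*d]]+[g])
            p=p+M@(d*30); M=M@R.from_rotvec(t*.15).as_matrix()
    for k in range(0,len(rows),20): print(str(rows[k:k+20]).replace(" ","").replace(".0,",","))
    return p,M
E
python3 - <<'E'
from h import *
p,M=now(); print(M.round(2))
for s in(1,-1): print(s,np.degrees(R.from_matrix(M.T@rot(35,-7,s)).magnitude()))
s=1 if R.from_matrix(M.T@rot(35,-7,1)).magnitude()<R.from_matrix(M.T@rot(35,-7,-1)).magnitude() else -1
N=rot(35,-7,s)
P1=np.array([*pegpos(-23.5),75]); pre=P1-N[:,2]*110
print(s,P1,pre)
e=plan([((470,-250,230),N,14,-.3),(pre,N,14,-.3)])
E
```

```text
[[ 0.91  0.4   0.  ]
 [ 0.4  -0.91 -0.  ]
 [-0.    0.   -1.  ]]
1 150.57879704157338
-1 46.35421484235065
-1 [568.44033122  97.10919441  75.        ] [505.81721191 104.79834662 165.10672487]
[[-0.08,0.28,0.25,0.78,-0.37,0,-0.3],[-0.08,0.29,0.25,0.77,-0.4,0.03,-0.3],[-0.07,0.28,0.25,0.75,-0.43,0.06,-0.3],[-0.08,0.28,0.24,0.73,-0.46,0.09,-0.3],[-0.08,0.29,0.25,0.71,-0.49,0.11,-0.3],[-0.08,0.28,0.25,0.68,-0.51,0.13,-0.3],[-0.08,0.29,0.25,0.66,-0.54,0.16,-0.3],[-0.08,0.28,0.25,0.63,-0.57,0.18,-0.3],[-0.07,0.28,0.25,0.6,-0.59,0.19,-0.3],[-0.08,0.29,0.25,0.57,-0.61,0.22,-0.3],[-0.08,0.28,0.24,0.54,-0.64,0.23,-0.3],[-0.08,0.28,0.25,0.5,-0.66,0.24,-0.3],[-0.08,0.29,0.25,0.47,-0.69,0.26,-0.3],[-0.08,0.28,0.25,0.43,-0.7,0.27,-0.3],[0,0,0,-0.1,-0.85,0.12,-0.3],[0,0,0,-0.11,-0.85,0.11,-0.3],[0,0,0,-0.1,-0.85,0.12,-0.3],[0,0,0,-0.1,-0.85,0.11,-0.3],[0,0,0,-0.11,-0.84,0.12,-0.3],[0,0,0,-0.1,-0.85,0.11,-0.3]]
[[0,0,0,-0.11,-0.85,0.12,-0.3],[0,0,0,-0.1,-0.85,0.12,-0.3],[0,0,0,-0.1,-0.85,0.11,-0.3],[0,0,0,-0.11,-0.85,0.12,-0.3],[0,0,0,-0.1,-0.85,0.11,-0.3],[0,0,0,-0.1,-0.85,0.12,-0.3],[0,0,0,-0.11,-0.85,0.11,-0.3],[0,0,0,-0.1,-0.84,0.12,-0.3]]
```

```bash
python3 -m creep '[[-0.08,0.28,0.25,0.78,-0.37,0,-0.3],[-0.08,0.29,0.25,0.77,-0.4,0.03,-0.3],[-0.07,0.28,0.25,0.75,-0.43,0.06,-0.3],[-0.08,0.28,0.24,0.73,-0.46,0.09,-0.3],[-0.08,0.29,0.25,0.71,-0.49,0.11,-0.3],[-0.08,0.28,0.25,0.68,-0.51,0.13,-0.3],[-0.08,0.29,0.25,0.66,-0.54,0.16,-0.3],[-0.08,0.28,0.25,0.63,-0.57,0.18,-0.3],[-0.07,0.28,0.25,0.6,-0.59,0.19,-0.3],[-0.08,0.29,0.25,0.57,-0.61,0.22,-0.3],[-0.08,0.28,0.24,0.54,-0.64,0.23,-0.3],[-0.08,0.28,0.25,0.5,-0.66,0.24,-0.3],[-0.08,0.29,0.25,0.47,-0.69,0.26,-0.3],[-0.08,0.28,0.25,0.43,-0.7,0.27,-0.3]]' 20
python3 -m creep '[[0,0,0,-0.1,-0.85,0.12,-0.3],[0,0,0,-0.1,-0.85,0.12,-0.3],[0,0,0,-0.1,-0.85,0.12,-0.3],[0,0,0,-0.1,-0.85,0.12,-0.3],[0,0,0,-0.1,-0.85,0.12,-0.3],[0,0,0,-0.1,-0.85,0.12,-0.3],[0,0,0,-0.1,-0.85,0.12,-0.3],[0,0,0,-0.1,-0.85,0.12,-0.3],[0,0,0,-0.1,-0.85,0.12,-0.3],[0,0,0,-0.1,-0.85,0.12,-0.3],[0,0,0,-0.1,-0.85,0.12,-0.3],[0,0,0,-0.1,-0.85,0.12,-0.3],[0,0,0,-0.1,-0.85,0.12,-0.3],[0,0,0,-0.1,-0.85,0.12,-0.3]]'
python3 - <<'E'
from h import *
p,M=now(); N=rot(35,-7,-1); print(p,np.degrees(R.from_matrix(M.T@N).as_rotvec()),sensors.state()["qpos"])
P1=np.array([*pegpos(-23.5),75]);W=[(P1-N[:,2]*30,N,4,-.3),(P1,N,3,-.3)]
W+=[((*pegpos(r),75),N,1,-.6) for r in (-25,-27,-30,-33,-36,-39,-41.5,-43.5,-45,-46,-46.5,-46.5)]
plan(W)
E
```

```text
time_s: 3.5
tool_pos: [470.3, -249.3, 230.2]
tool_rot: [0.019, 0.952, -0.059, 0.301]
ft_force: [-0.1, -0.0, 0.1]
grip_width: 30.0
finger_force: 0.0
time_s: 5.25
tool_pos: [500.5, 44.0, 164.3]
tool_rot: [0.005, 0.954, -0.019, 0.301]
ft_force: [0.1, 0.2, 0.3]
grip_width: 30.0
finger_force: 0.0
[500.52242302  43.97862083 164.34637155] [-2.88231099  0.0248702   3.86266265] [-0.04103291 -0.16685827 -0.9484884   0.17863334  0.00377771  3.14065038]
[[-0.08,0,0.11,0.02,-0.47,0.68,-0.3],[-0.09,0,0.11,0.02,-0.49,0.67,-0.3],[-0.08,0,0.12,0,-0.49,0.66,-0.3],[-0.09,0,0.11,0,-0.5,0.66,-0.3],[0,0,0,0,0,0.33,-0.3],[0,0,0,0,0,0.33,-0.3],[0,0,0,0,0,0.34,-0.3],[0,0,0,0.04,-0.08,0.02,-0.6],[0,0,0,0.05,-0.11,0.04,-0.6],[0,0,0,0.08,-0.17,0.05,-0.6],[0,0,0,0.08,-0.15,0.06,-0.6],[0,0,0,0.1,-0.15,0.07,-0.6],[0,0,0,0.1,-0.14,0.07,-0.6],[0,0,0,0.09,-0.12,0.06,-0.6],[0,0,0,0.07,-0.09,0.05,-0.6],[0,0,0,0.06,-0.06,0.04,-0.6],[0,0,0,0.04,-0.04,0.03,-0.6],[0,0,0,0.02,-0.02,0.01,-0.6],[0,0,0,0,0,0,-0.6]]
```

Joint 6 is at its limit, so I'll take the equivalent half-turned grasp.

```bash
python3 -m creep '[[0,0,-1,0,0,-0.5,-0.3],[0,0,-1,0,0,0,-0.3],[0,0,-1,0,0,0,-0.3],[0,0,-1,0,0,0,-0.3],[0,0,-1,0,0,0,-0.3],[0,0,-1,0,0,0,-0.3],[0,0,-1,0,0,0,-0.3],[0,0,-1,0,0,0,-0.3],[0,0,-1,0,0,0,-0.3],[0,0,-1,0,0,0,-0.3],[0,0,-1,0,0,0,-0.3],[0,0,-1,0,0,0,-0.3],[0,0,-1,0,0,0,-0.3],[0,0,-1,0,0,0,-0.3],[0,0,-1,0,0,0,-0.3],[0,0,-1,0,0,0,-0.3],[0,0,-1,0,0,0,-0.3],[0,0,-1,0,0,0,-0.3],[0,0,-1,0,0,0,-0.3],[0,0,-1,0,0,0,-0.3]]'
python3 - <<'E'
from h import *
p,M=now(); N=rot(35,-7,1); print(p,np.degrees(R.from_matrix(M.T@N).as_rotvec()),sensors.state()["qpos"])
P1=np.array([*pegpos(-23.5),75]);
plan([(P1-N[:,2]*90,N,4,-.3),(P1-N[:,2]*30,N,3,-.3)])
E
```

```text
time_s: 7.75
tool_pos: [491.8, 44.2, 176.7]
tool_rot: [0.3, 0.084, 0.95, 0.016]
ft_force: [-0.4, 0.2, 0.6]
grip_width: 29.6
finger_force: 0.0
[491.84878261  44.18346958 176.72122308] [ 2.86635077 -0.22692289 -3.97111074] [-0.04139631 -0.20543392 -0.93853646  0.22726522  0.00386395  0.135516  ]
[[0.08,-0.01,-0.12,0.05,0.5,0.3,-0.3],[0.09,0,-0.11,0.03,0.5,0.3,-0.3],[0.08,-0.01,-0.12,0.03,0.51,0.29,-0.3],[0.08,-0.01,-0.11,0.02,0.51,0.28,-0.3],[0,0,0,0,0,0.67,-0.3],[0,0,0,0,0,0.66,-0.3],[0,0,0,0,0,0.67,-0.3]]
```

```bash
python3 -m creep '[[0.08,-0.01,-0.12,0.05,0.5,0.3,-0.3],[0.09,0,-0.11,0.03,0.5,0.3,-0.3],[0.08,-0.01,-0.12,0.03,0.51,0.29,-0.3],[0.08,-0.01,-0.11,0.02,0.51,0.28,-0.3],[0,0,0,0,0,0.67,-0.3],[0,0,0,0,0,0.66,-0.3]]'
python3 - <<'E'
from h import *
p,M=now(); N=rot(35,-7,1); print(p,np.degrees(R.from_matrix(M.T@N).as_rotvec()),sensors.state()["qpos"])
a=optics.snapshot("scene");b=optics.snapshot("top")
A=cv2.resize(a["img"][130:230,240:340],(400,400),interpolation=cv2.INTER_CUBIC)
B=cv2.resize(b["img"][118:218,170:270],(400,400),interpolation=cv2.INTER_CUBIC)
cv2.imwrite("pics/d.png",np.hstack([A,B])[:,:,::-1])
P1=np.array([*pegpos(-23.5),75]);W=[(P1,N,4,-.3)]
W+=[((*pegpos(r),75),N,1,-.6) for r in (-23.5,-25,-27,-30,-33,-36,-39,-41.5,-43.5,-45,-46,-46.5,-46.5)]
plan(W)
E
```

```text
time_s: 8.5
tool_pos: [540.7, 101.1, 116.0]
tool_rot: [0.301, 0.06, 0.952, -0.017]
ft_force: [0.1, -1.3, -0.1]
grip_width: 30.1
finger_force: 0.0
[540.72081659 101.06001004 116.03976891] [ 0.07116383  0.05163439 -0.26402781] [ 0.15904325  0.04229556 -0.91661508  0.01853598 -0.1588629   0.2367768 ]
[[0,0,-0.01,-0.01,0,0.41,-0.3],[0,-0.01,-0.01,-0.01,0,0.41,-0.3],[0,0,0,-0.01,0.01,0.4,-0.3],[0,-0.01,-0.01,-0.01,0,0.41,-0.3],[0,0,0,0,0,0,-0.6],[0,0,0,-0.03,0.08,0.03,-0.6],[0,0,0,-0.05,0.11,0.03,-0.6],[0,0,0,-0.08,0.16,0.06,-0.6],[0,0,0,-0.09,0.16,0.06,-0.6],[0,0,0,-0.09,0.15,0.07,-0.6],[0,0,0,-0.1,0.14,0.07,-0.6],[0,0,0,-0.09,0.12,0.06,-0.6],[0,0,0,-0.07,0.08,0.05,-0.6],[0,0,0,-0.06,0.07,0.04,-0.6],[0,0,0,-0.04,0.04,0.03,-0.6],[0,0,0,-0.02,0.02,0.01,-0.6],[0,0,0,0,0,0,-0.6]]
```

View pics/d.png

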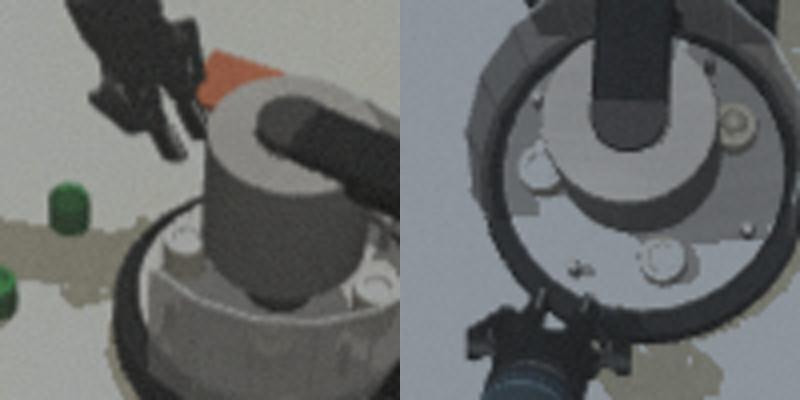

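The fingers (crop 540,298 and 588,300) line up with the peg at (575,268), with the ball cup still at (737,125). I'm going in for stroke 1.

```bash
python3 -m creep '[[0,0,-0.01,-0.01,0,0.41,-0.3],[0,-0.01,-0.01,-0.01,0,0.41,-0.3],[0,0,0,-0.01,0.01,0.4,-0.3],[0,-0.01,-0.01,-0.01,0,0.41,-0.3],[0,0,0,0,0,0,-0.6],[0,0,0,0,0,0,-0.6],[0,0,0,-0.03,0.08,0.03,-0.6],[0,0,0,-0.05,0.11,0.03,-0.6],[0,0,0,-0.08,0.16,0.06,-0.6],[0,0,0,-0.09,0.16,0.06,-0.6],[0,0,0,-0.09,0.15,0.07,-0.6],[0,0,0,-0.1,0.14,0.07,-0.6],[0,0,0,-0.09,0.12,0.06,-0.6],[0,0,0,-0.07,0.08,0.05,-0.6],[0,0,0,-0.06,0.07,0.04,-0.6],[0,0,0,-0.04,0.04,0.03,-0.6],[0,0,0,-0.02,0.02,0.01,-0.6],[0,0,0,0,0,0,-0.85],[0,0,0,0,0,0,-0.85],[0,0,0,0,0,0,-0.85]]' 20
python3 - <<'E'
from h import *
p,M=now(); N=rot(35,-7,1);s=sensors.state(); print(p,s["grip_width"],s["ft_force"])
d=p[:2]-HUB; print(np.degrees(np.arctan2(d[1],d[0])),np.hypot(*d))
b=optics.snapshot("top")
for n,z in(("peg0",98),("cup",60),("ball_center",103)):
  for q in nets.pinpoint(b,n)[:6]:
    w=at_z(b,*q["position"],z);d=w[:2]-HUB
    if np.hypot(*d)<150: print(n,q["conf"],w.round(),np.hypot(*d).round(),(np.degrees(np.arctan2(d[1],d[0]))%360).round(1))
save(b,"e.png",(170,118,270,218),4)
E
```

```text
time_s: 11.1
tool_pos: [599.2, 128.7, 77.1]
tool_rot: [0.302, 0.058, 0.952, -0.017]
ft_force: [-2.4, 5.0, 2.9]
grip_width: 8.2
finger_force: 19.6
[599.21238115 128.69480521  77.12414207] 8.17133985654266 [-2.40312845  5.00488625  2.87332123]
123.02872368009288 108.77276426444465
peg0 0.78 [563. -32.  98.] 118.0 216.1
peg0 0.78 [726. -54.  98.] 114.0 306.2
peg0 0.69 [604. 134.  98.] 111.0 119.3
peg0 0.65 [752.  88.  98.] 106.0 28.4
cup 0.67 [563.  56.  60.] 97.0 169.1
cup 0.61 [662. -37.  60.] 75.0 272.6
cup 0.5 [696. 116.  60.] 87.0 64.5
ball_center 0.42 [663. -46. 103.] 84.0 272.9
```

View pics/e.png

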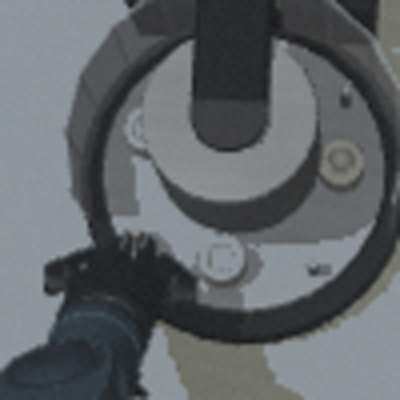

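Stroke 1 worked: the pegs are about 23° on and the ball cup is now at about 273°. Next is peg 2, at about 215°.

```bash
sed -i 's/HUB=.*; FRONT/HUB=np.array([657.,37.]); FRONT/' h.py; python3 - <<'E'
from h import *
p,M=now(); N=rot(35,-7,1)
P=np.array([*pegpos(44.5),75]);b=N[:,2]
e=plan([(p,M,2,-.3),(p-b*70,N,3,-.3),(P-b*60,N,8,-.3),(P,N,4,-.3)])
print()
rs=[44,42.5,40.5,38]+list(np.arange(35,-48,-3.))+[-49,-51,-52.5,-53.5,-54,-54]
e=plan([((*pegpos(r),75),N,1,-.6) for r in rs],start=e)
print(len(rs))
E
```

```text
[[0,0,0,0,0,0,-0.3],[0,0,0,0,0,0,-0.3],[0.01,0.01,0,0,0,-0.78,-0.3],[0,0,0,0,0,-0.78,-0.3],[0.01,0.01,0,0,0,-0.77,-0.3],[0,0,0,0.05,-0.65,0.02,-0.3],[0,0,0,0.04,-0.65,0.02,-0.3],[0,0,0,0.05,-0.64,0.02,-0.3],[0,0,0,0.05,-0.65,0.02,-0.3],[0,0,0,0.04,-0.65,0.02,-0.3],[0,0,0,0.05,-0.65,0.02,-0.3],[0,0,0,0.05,-0.64,0.01,-0.3],[0,0,0,0.04,-0.65,0.02,-0.3],[0,0,0,0,0,0.5,-0.3],[0,0,0,0,0,0.5,-0.3],[0,0,0,0,0,0.5,-0.3],[0,0,0,0,0,0.5,-0.3]]

[[0,0,0,0.02,0.02,-0.01,-0.6],[0,0,0,0.05,0.07,-0.03,-0.6],[0,0,0,0.06,0.1,-0.05,-0.6],[0,0,0,0.08,0.13,-0.05,-0.6],[0,0,0,0.09,0.16,-0.06,-0.6],[0,0,0,0.07,0.16,-0.06,-0.6],[0,0,0,0.08,0.17,-0.05,-0.6],[0,0,0,0.06,0.17,-0.04,-0.6],[0,0,0,0.06,0.17,-0.04,-0.6],[0,0,0,0.05,0.18,-0.03,-0.6],[0,0,0,0.04,0.18,-0.03,-0.6],[0,0,0,0.03,0.19,-0.03,-0.6],[0,0,0,0.03,0.18,-0.02,-0.6],[0,0,0,0.01,0.19,-0.01,-0.6],[0,0,0,0.01,0.19,0,-0.6],[0,0,0,0,0.19,-0.01,-0.6],[0,0,0,0,0.19,0.01,-0.6],[0,0,0,-0.02,0.18,0.01,-0.6],[0,0,0,-0.02,0.19,0.02,-0.6],[0,0,0,-0.03,0.18,0.02,-0.6]]
[[0,0,0,-0.04,0.19,0.02,-0.6],[0,0,0,-0.05,0.18,0.04,-0.6],[0,0,0,-0.05,0.17,0.03,-0.6],[0,0,0,-0.06,0.18,0.05,-0.6],[0,0,0,-0.07,0.16,0.05,-0.6],[0,0,0,-0.08,0.17,0.05,-0.6],[0,0,0,-0.08,0.16,0.06,-0.6],[0,0,0,-0.09,0.15,0.06,-0.6],[0,0,0,-0.1,0.15,0.07,-0.6],[0,0,0,-0.1,0.14,0.07,-0.6],[0,0,0,-0.11,0.13,0.07,-0.6],[0,0,0,-0.11,0.13,0.08,-0.6],[0,0,0,-0.12,0.12,0.09,-0.6],[0,0,0,-0.08,0.08,0.05,-0.6],[0,0,0,-0.06,0.05,0.05,-0.6],[0,0,0,-0.05,0.04,0.03,-0.6],[0,0,0,-0.02,0.01,0.01,-0.6],[0,0,0,0,0,0,-0.6]]
38
```

```bash
python3 -m creep '[[0,0,0,0,0,0,-0.3],[0,0,0,0,0,0,-0.3],[0.01,0.01,0,0,0,-0.78,-0.3],[0,0,0,0,0,-0.78,-0.3],[0.01,0.01,0,0,0,-0.77,-0.3],[0,0,0,0.05,-0.65,0.02,-0.3],[0,0,0,0.05,-0.65,0.02,-0.3],[0,0,0,0.05,-0.65,0.02,-0.3],[0,0,0,0.05,-0.65,0.02,-0.3],[0,0,0,0.04,-0.65,0.02,-0.3],[0,0,0,0.05,-0.65,0.02,-0.3],[0,0,0,0.04,-0.65,0.02,-0.3],[0,0,0,0.04,-0.65,0.02,-0.3],[0,0,0,0,0,0.5,-0.3],[0,0,0,0,0,0.5,-0.3],[0,0,0,0,0,0.5,-0.3],[0,0,0,0,0,0.5,-0.3],[0,0,0,0,0,0,-0.85],[0,0,0,0,0,0,-0.85],[0,0,0,0,0,0,-0.85]]' 20
python3 - <<'E'
from h import *
p,M=now(); N=rot(35,-7,1);print(p,pegpos(44.5))
b=optics.snapshot("top")
for n,z in(("peg0",98),("ball_center",103)):
  for q in nets.pinpoint(b,n)[:6]:
    w=at_z(b,*q["position"],z);d=w[:2]-HUB
    if np.hypot(*d)<150: print(n,q["conf"],w.round(),np.hypot(*d).round(),(np.degrees(np.arctan2(d[1],d[0]))%360).round(1))
E
```

```text
time_s: 13.8
tool_pos: [567.3, -25.9, 75.1]
tool_rot: [0.3, 0.059, 0.952, -0.02]
ft_force: [-0.8, -0.3, -1.5]
grip_width: 6.6
finger_force: 0.6
[567.33479334 -25.93546528  75.06505777] [567.99437163 -24.17187359]
peg0 0.93 [736. -47.  98.] 115.0 313.6
peg0 0.74 [570. -36.  98.] 113.0 220.0
peg0 0.73 [753. 105.  98.] 117.0 35.3
peg0 0.65 [601. 125.  98.] 105.0 122.4
ball_center 0.48 [570.  48. 103.] 88.0 172.6
ball_center 0.46 [665. -46. 103.] 83.0 275.7
```

```bash
python3 - <<'E'
from h import *
a=optics.snapshot("scene");b=optics.snapshot("top")
A=cv2.resize(a["img"][150:230,250:330],(400,400),interpolation=cv2.INTER_CUBIC)
B=cv2.resize(b["img"][130:210,195:275],(400,400),interpolation=cv2.INTER_CUBIC)
cv2.imwrite("pics/f.png",np.hstack([A,B])[:,:,::-1])
p,M=now()
print(proj(b,p),proj(b,[*pegpos(44.5),98]),proj(b,[*pegpos(50),98]))
E
```

```text
[249.47371582 185.9545413 ] [248.79923873 184.61438475] [251.19722298 182.74031307]
```

View pics/f.png

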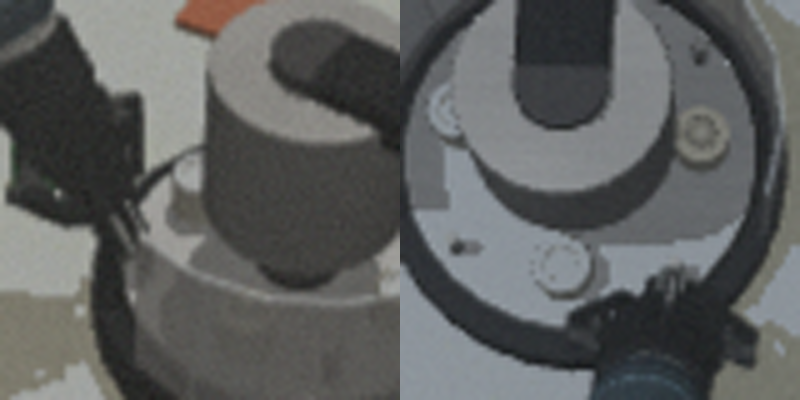

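```bash
python3 -m creep '[[0,0,0,0,0,0,-1],[0,0,0,0,0,0,-1],[0,0,0,0,0,0,-1]]' 20
```

```text
time_s: 14.42
tool_pos: [568.9, -25.6, 75.8]
tool_rot: [0.301, 0.059, 0.952, -0.019]
ft_force: [0.1, -0.1, -0.4]
grip_width: 0.2
finger_force: 0.0
```

The fingers closed on nothing, because I put the tip rather than the pads on the peg. I'll back off, re-measure, and aim with the pads about 10 mm farther forward.

```bash
python3 -m creep '[[0,0,0,0,0,-0.6,-0.3],[0,0,0,0,0,-0.8,-0.3],[0,0,0,0,-0.3,-0.6,-0.3],[0,0,0,0,0,0,-0.3]]' 20
python3 - <<'E'
from h import *
def ang(w): d=w[:2]-HUB; return np.hypot(*d).round(),(np.degrees(np.arctan2(d[1],d[0]))%360).round(1)
for i in range(2):
  b=optics.snapshot("top")
  for n,z in(("peg0",98),("ball_center",103),("cup_top",93)):
    print(n,[(*ang(at_z(b,*q["position"],z)),round(q["conf"],1)) for q in nets.pinpoint(b,n)[:6] if ang(at_z(b,*q["position"],z))[0]<150])
for r in (214,217,220,223):
  a=np.radians(r); u=proj(b,[*(HUB+108*np.array([np.cos(a),np.sin(a)])),98]); print(r,u)
g=b["img"][175:195,240:262].mean(2).astype(int); print(g)
p,M=now();print(p)
E
```

```text
time_s: 14.92
tool_pos: [533.7, -30.6, 125.9]
tool_rot: [0.302, 0.059, 0.951, -0.02]
ft_force: [1.4, -0.0, -0.0]
grip_width: 29.7
finger_force: 0.0
peg0 [(np.float64(109.0), np.float64(239.9), 0.9), (np.float64(110.0), np.float64(54.0), 0.9), (np.float64(114.0), np.float64(329.9), 0.9), (np.float64(103.0), np.float64(136.6), 0.7)]
ball_center []
cup_top [(np.float64(84.0), np.float64(289.3), 0.6)]
peg0 [(np.float64(106.0), np.float64(144.6), 1.0), (np.float64(113.0), np.float64(243.9), 0.9), (np.float64(117.0), np.float64(53.9), 0.7), (np.float64(116.0), np.float64(325.2), 0.7), (np.float64(88.0), np.float64(299.0), 0.7)]
ball_center [(np.float64(92.0), np.float64(290.7), 0.4), (np.float64(80.0), np.float64(293.8), 0.2)]
cup_top [(np.float64(81.0), np.float64(291.9), 0.6)]
214 [248.57229139 184.77350429]
217 [249.91211425 183.79025911]
220 [251.19722298 182.74031307]
223 [252.42405889 181.62668723]
[[103 105 106 103 103 104 104 103 104 104 103 102 102 103 100  99  75  78
   72 102 103 104]
 [104 106 102 104 103 103 102 103 103 102 102 102 101 103 102  98  71  57
   68 103 102  99]
 [
[... 1013 characters left out ...]
51  47]
 [ 84 104 110 136 142 146 145 146 145 145 140 112  73  54  45  44  43  44
   46  51  45  41]
 [138 138 140 145 144 144 146 143 145 141 105  58  42  47  48  47  43  48
   45  46  39  37]
 [143 144 149 145 145 144 145 141 112  73  55  46  48  47  46  48  46  49
   45  40  33  42]
 [146 145 146 143 113  94 105 105  60  48  46  47  50  45  43  43  49  45
   42  35  41  82]
 [145 141  97  79  85  69  54  61  49  47  47  47  47  50  49  52  68  47
   35  45  84 108]
 [143 106  52  57  80  45  41  47  49  46  44  45  46  47  45  52  75  43
   57 103 107 111]
 [ 75  60  38  53  81  45  42  50  47  47  49  48  48  45  48  68  80  35
   57 112 112 117]]
[532.63342186 -30.0565162  123.50932993]
```

```bash
python3 - <<'E'
from h import *
def ang(w): d=w[:2]-HUB; return np.hypot(*d).round(),(np.degrees(np.arctan2(d[1],d[0]))%360).round(1)
for i in range(3):
  b=optics.snapshot("top")
  print(sensors.state()["time_s"])
  for n,z in(("peg0",98),("cup_top",93)):
    print(n,[(*map(float,ang(at_z(b,*q["position"],z))),round(q["conf"],1)) for q in nets.pinpoint(b,n)[:6] if ang(at_z(b,*q["position"],z))[0]<150])
  g=b["img"].mean(2)[180:190,208:220].astype(int)
  if i!=1: print(g)
for r in (140,144,148):
  a=np.radians(r); u=proj(b,[*(HUB+108*np.array([np.cos(a),np.sin(a)])),98]); print(r,u)
p,M=now();N=rot(40,-7,1);P=np.array([*pegpos(-25.5),74])+[10,-1,0]
plan([(P-N[:,2]*60,N,6,-.3)])
E
```

```text
15.375
peg0 [(103.0, 333.0, 1.0), (113.0, 147.4, 0.9), (115.0, 55.9, 0.8), (104.0, 239.4, 0.6)]
cup_top [(80.0, 303.8, 0.6), (14.0, 25.1, 0.4)]
[[147 147 146 145 144 146 146 146 144 143 147 147]
 [145 146 147 146 146 144 145 145 146 145 145 144]
 [145 145 144 146 145 146 148 147 147 145 146 146]
 [146 146 146 147 146 144 146 146 146 148 147 146]
 [147 146 146 147 145 145 141 137 135 145 144 144]
 [146 147 143 144 145 143 140 138 138 144 143 145]
 [145 147 145 147 145 143 124 109  81  95 115 113]
 [115 148 146 145 144 143 101  68  60  84 104 108]
 [ 69 114 146 145 145 146 132  78  95 105 106 111]
 [ 53  63 101 140 148 145 144 137 140 140 140 139]]
15.525
peg0 [(98.0, 336.8, 0.9), (110.0, 59.1, 0.9), (97.0, 141.4, 0.8), (109.0, 247.8, 0.7)]
cup_top [(72.0, 306.2, 0.6)]
15.675
peg0 [(105.0, 64.3, 0.8), (104.0, 141.2, 0.8), (119.0, 333.3, 0.7), (108.0, 245.0, 0.6)]
cup_top [(78.0, 307.2, 0.6)]
[[145 146 146 142 146 146 148 145 144 148 146 145]
 [146 147 146 147 145 144 144 145 144 146 144 146]
 [145 145 146 145 147 147 145 146 146 146 145 146]
 [147 147 144 147 146 145 146 146 146 147 146 145]
 [146 146 144 145 145 146 148 144 140 145 148 146]
 [146 147 146 145 145 145 147 141 139 142 145 144]
 [145 146 147 147 144 145 145 143 139 122 126 146]
 [114 148 146 147 148 147 144 120 101  72  88 112]
 [ 67  97 146 145 146 145 147 135  67  59  78 106]
 [ 51  64 100 144 147 144 148 140 113 116 138 141]]
140 [210.28529989 183.66767407]
144 [212.0425439  184.97325871]
148 [213.89191358 186.15452386]
[[0,-0.1,0,0.05,0.74,-0.01,-0.3],[-0.01,-0.09,0,0.05,0.75,-0.01,-0.3],[0,-0.1,0,0.06,0.74,-0.01,-0.3],[0,-0.1,0,0.05,0.74,-0.01,-0.3],[0,-0.09,0,0.05,0.74,-0.01,-0.3],[-0.01,-0.1,0,0.05,0.75,-0.01,-0.3]]
```

```bash
python3 -m creep '[[0,-0.1,0,0.05,0.7,-0.01,-0.3],[0,-0.1,0,0.05,0.7,-0.01,-0.3],[0,-0.1,0,0.05,0.7,-0.01,-0.3],[0,-0.1,0,0.05,0.7,-0.01,-0.3],[0,-0.1,0,0.05,0.7,-0.01,-0.3],[0,-0.1,0,0,0,0,-0.3],[0,0,0,0,0,0,-0.3],[0,0,0,0,0,0,-0.3]]'
cat >> h.py <<'E'
def angs(n=3):
    """carousel peg angle mod 90 and ball angle from top camera; nets averaged"""
    for i in range(n):
        b=optics.snapshot("top"); out=[]
        for nm,z in(("peg0",98),("cup_top",93),("ball_center",103)):
            for q in nets.pinpoint(b,nm)[:6]:
                w=at_z(b,*q["position"],z); d=w[:2]-HUB; r=np.hypot(*d)
                if abs(r-(108 if z==98 else 85))<14 and q["conf"]>.35: out.append((nm,int(r),round(float(np.degrees(np.arctan2(d[1],d[0]))%360),1)))
        pk=[o[2]%90 for o in out if o[0]=="peg0"]
        print(sensors.state()["time_s"],"peg%90",np.round(np.median(pk),1),out)
    return b
E
python3 - <<'E'
from h import *
b=angs(3)
g=b["img"].mean(2)[180:194,208:224].astype(int);print(g)
for r in (148,152,156,160): print(r,proj(b,[*pegpos(r-170),98]))
print(now()[0])
E
```

```text
time_s: 16.77
tool_pos: [541.1, 74.7, 122.6]
tool_rot: [0.341, 0.059, 0.938, -0.023]
ft_force: [0.6, 0.1, 0.3]
grip_width: 30.0
finger_force: 0.0
16.975 peg%90 67.0 [('peg0', 109, 250.9), ('peg0', 118, 333.0), ('cup_top', 89, 302.8), ('ball_center', 83, 292.0)]
17.175 peg%90 62.4 [('peg0', 101, 62.1), ('peg0', 111, 252.4), ('peg0', 114, 147.7), ('peg0', 112, 332.7), ('cup_top', 77, 299.4), ('ball_center', 83, 296.5)]
17.375 peg%90 61.9 [('peg0', 106, 247.7), ('peg0', 104, 150.2), ('peg0', 110, 333.7), ('peg0', 110, 58.6), ('cup_top', 78, 301.1), ('ball_center', 85, 296.5)]
[[148 144 147 146 146 145 143 145 146 144 143 144 146 146 145 145]
 [146 147 147 145 145 146 147 146 146 145 146 145 145 144 145 146]
 [147 145 147 147 147 146 143 147 144 146 148 145 146 146 145 149]
 [144 145 146 144 146 145 145 146 143 145 146 146 147 144 145 145]
 [145 146 146 144 145 145 144 145 148 147 146 147 145 145 145 146]
 [144 145 146 146 145 148 145 144 141 135 119 145 145 146 145 145]
 [146 143 146 147 145 145 141 140 142 134 103 147 146 145 146 146]
 [116 146 144 146 146 146 146 142 121 109  66  96 116 116 117 144]
 [ 65  97 144 146 147 144 145 141 102  67  61  89 104 104 112 145]
 [ 49  58  89 133 128 130 123 144 134  92 100 138 140 139 140 146]
 [ 46  52  51  74  95  88  97 146 145 139 139 145 145 146 147 144]
 [ 52  50  41  53  87  55  83 142 145 146 147 146 145 144 138  89]
 [ 45  44  41  55  84  48  52  78 100 132 145 145 144 146 140  76]
 [ 47  41  57  71  73  36  39  49  57  73  98 132 143 111  95  73]]
148 [213.89191358 186.15452386]
152 [215.82427917 187.20538776]
156 [217.83006036 188.12042386]
160 [219.89927618 188.8948934 ]
[541.00250199  75.50060169 122.43791938]
```

```bash
python3 - <<'E'
from h import *
N=rot(40,-7,1);P=np.array([*pegpos(-19),74])+[10,-1,0]
e=plan([(P-N[:,2]*45,N,3,0),(P,N,4,0),(P,N,5,-.85)]); print(P)
rs=[-19.5,-21,-23,-25.5,-28,-30.5,-33,-35.5,-38,-40.5,-42.5,-44,-45,-45.5,-45.5]
plan([((*(pegpos(r)+[10,-1]),74),N,1,-.85) for r in rs],start=e)
E
```

```text
[[-0.01,0,0,0.09,0.18,0.12,0],[-0.01,0,0,0.1,0.19,0.13,0],[0,0,0,0.09,0.18,0.12,0],[0,0,0,0,0,0.38,0],[0,0,0,0,0,0.37,0],[0,0,0,0,0,0.38,0],[0,0,0,0,0.01,0.37,0],[0,0,0,0,0,0,-0.85],[0,0,0,0,0,0,-0.85],[0,0,0,0,0,0,-0.85],[0,0,0,0,0,0,-0.85],[0,0,0,0,0,0,-0.85]]
[572.54107163  88.35943899  74.        ]
[[0,0,0,-0.01,0.02,0.01,-0.85],[0,0,0,-0.03,0.09,0.02,-0.85],[0,0,0,-0.04,0.11,0.04,-0.85],[0,0,0,-0.05,0.14,0.04,-0.85],[0,0,0,-0.06,0.14,0.05,-0.85],[0,0,0,-0.07,0.13,0.06,-0.85],[0,0,0,-0.07,0.13,0.06,-0.85],[0,0,0,-0.07,0.13,0.06,-0.85],[0,0,0,-0.08,0.12,0.06,-0.85],[0,0,0,-0.08,0.12,0.07,-0.85],[0,0,0,-0.06,0.08,0.06,-0.85],[0,0,0,-0.06,0.07,0.04,-0.85],[0,0,0,-0.03,0.04,0.03,-0.85],[0,0,0,-0.02,0.02,0.01,-0.85],[0,0,0,0,0,0,-0.85]]
```

```bash
python3 -m creep '[[-0.01,0,0,0.09,0.18,0.12,0],[-0.01,0,0,0.1,0.19,0.13,0],[0,0,0,0.09,0.18,0.12,0],[0,0,0,0,0,0.38,0],[0,0,0,0,0,0.37,0],[0,0,0,0,0,0.38,0],[0,0,0,0,0.01,0.37,0],[0,0,0,0,0,0,-0.85],[0,0,0,0,0,0,-0.85],[0,0,0,0,0,0,-0.85],[0,0,0,0,0,0,-0.85],[0,0,0,0,0,0,-0.85]]' 20
```

```text
time_s: 18.88
tool_pos: [572.9, 88.4, 74.4]
tool_rot: [0.341, 0.058, 0.938, -0.022]
ft_force: [4.6, -2.3, -6.6]
grip_width: 8.8
finger_force: 21.5
```

```bash
python3 -m creep '[[0,0,0,-0.01,0.02,0.01,-0.85],[0,0,0,-0.03,0.09,0.02,-0.85],[0,0,0,-0.04,0.11,0.04,-0.85],[0,0,0,-0.05,0.14,0.04,-0.85],[0,0,0,-0.06,0.14,0.05,-0.85],[0,0,0,-0.07,0.13,0.06,-0.85],[0,0,0,-0.07,0.13,0.06,-0.85],[0,0,0,-0.07,0.13,0.06,-0.85],[0,0,0,-0.08,0.12,0.06,-0.85],[0,0,0,-0.08,0.12,0.07,-0.85],[0,0,0,-0.06,0.08,0.06,-0.85],[0,0,0,-0.06,0.07,0.04,-0.85],[0,0,0,-0.03,0.04,0.03,-0.85],[0,0,0,-0.02,0.02,0.01,-0.85],[0,0,0,0,0,0,-0.85],[0,0,0,0,0,0,-0.85]]'
python3 - <<'E'
from h import *
angs(3); p,M=now();s=sensors.state();print(p,s["grip_width"],s["finger_force"],s["ft_force"])
E
```

```text
time_s: 20.88
tool_pos: [606.2, 125.0, 74.4]
tool_rot: [0.341, 0.058, 0.938, -0.021]
ft_force: [-1.2, -0.0, -3.9]
grip_width: 9.3
finger_force: 22.9
21.075 peg%90 41.3 [('peg0', 117, 221.3), ('peg0', 104, 313.7), ('peg0', 106, 118.0), ('cup_top', 72, 276.1), ('ball_center', 82, 273.2)]
21.275 peg%90 36.4 [('peg0', 117, 36.4), ('peg0', 108, 116.9), ('peg0', 112, 307.8), ('cup_top', 78, 271.6), ('ball_center', 86, 274.0)]
21.475 peg%90 35.3 [('peg0', 114, 216.4), ('peg0', 108, 122.8), ('peg0', 115, 34.2), ('peg0', 115, 306.8), ('ball_center', 89, 270.4)]
[606.25177312 125.04375493  74.40754729] 9.152015756866376 22.831496000289917 [-1.06801365 -0.03446749 -5.33962414]
```

```bash
python3 - <<'E'
from h import *
p,M=now(); N=rot(40,-7,1)
P=np.array([*pegpos(45.5),74])+[10,-1,0];b=N[:,2]
e=plan([(p-b*65,N,3,0),(P-b*60,N,8,0),(P,N,4,0)])
print()
rs=[45,43.5,41.5,39]+list(np.arange(36,-48,-3.))+[-49,-51,-52.5,-53.5,-54.5,-55,-55]
e=plan([((*(pegpos(r)+[10,-1]),74),N,1,-.85) for r in rs],start=e)
E
```

```text
[[0,0,0,0,0,-0.72,0],[-0.01,-0.01,0,0,0,-0.72,0],[0,0,0,0,0,-0.73,0],[0,0,0,0.03,-0.64,0,0],[0,0,0,0.03,-0.64,0,0],[0,0,0,0.02,-0.64,0,0],[0,0,0,0.03,-0.65,0,0],[0,0,0,0.03,-0.64,0,0],[0,0,0,0.03,-0.64,0,0],[0,0,0,0.03,-0.64,0,0],[0,0,0,0.03,-0.64,0,0],[0,0,0,0,0,0.5,0],[0,0,0,0,0,0.5,0],[0,0,0,0,0,0.5,0],[0,0,0,0,0,0.5,0]]

[[0,0,0,0.01,0.02,-0.02,-0.85],[0,0,0,0.05,0.07,-0.04,-0.85],[0,0,0,0.06,0.1,-0.05,-0.85],[0,0,0,0.07,0.12,-0.06,-0.85],[0,0,0,0.09,0.16,-0.07,-0.85],[0,0,0,0.07,0.16,-0.06,-0.85],[0,0,0,0.07,0.16,-0.06,-0.85],[0,0,0,0.06,0.17,-0.05,-0.85],[0,0,0,0.06,0.18,-0.05,-0.85],[0,0,0,0.05,0.18,-0.04,-0.85],[0,0,0,0.04,0.18,-0.03,-0.85],[0,0,0,0.03,0.18,-0.03,-0.85],[0,0,0,0.03,0.19,-0.02,-0.85],[0,0,0,0.02,0.18,-0.02,-0.85],[0,0,0,0.01,0.19,-0.01,-0.85],[0,0,0,0,0.19,0,-0.85],[0,0,0,0,0.19,0,-0.85],[0,0,0,-0.01,0.18,0.01,-0.85],[0,0,0,-0.02,0.19,0.02,-0.85],[0,0,0,-0.03,0.19,0.02,-0.85]]
[[0,0,0,-0.03,0.18,0.03,-0.85],[0,0,0,-0.04,0.18,0.03,-0.85],[0,0,0,-0.05,0.18,0.04,-0.85],[0,0,0,-0.06,0.17,0.05,-0.85],[0,0,0,-0.06,0.17,0.05,-0.85],[0,0,0,-0.07,0.17,0.06,-0.85],[0,0,0,-0.07,0.16,0.06,-0.85],[0,0,0,-0.08,0.15,0.07,-0.85],[0,0,0,-0.09,0.15,0.08,-0.85],[0,0,0,-0.1,0.15,0.08,-0.85],[0,0,0,-0.1,0.13,0.08,-0.85],[0,0,0,-0.1,0.13,0.09,-0.85],[0,0,0,-0.15,0.17,0.12,-0.85],[0,0,0,-0.07,0.07,0.06,-0.85],[0,0,0,-0.06,0.06,0.05,-0.85],[0,0,0,-0.04,0.03,0.04,-0.85],[0,0,0,-0.04,0.03,0.03,-0.85],[0,0,0,-0.02,0.02,0.02,-0.85],[0,0,0,0,0,0,-0.85]]
```

```bash
python3 -m creep '[[0,0,0,0,0,0,-0.5],[0,0,0,0,0,0,0],[0,0,0,0,0,-0.72,0],[-0.01,-0.01,0,0,0,-0.72,0],[0,0,0,0,0,-0.73,0],[0,0,0,0.03,-0.64,0,0],[0,0,0,0.03,-0.64,0,0],[0,0,0,0.02,-0.64,0,0],[0,0,0,0.03,-0.65,0,0],[0,0,0,0.03,-0.64,0,0],[0,0,0,0.03,-0.64,0,0],[0,0,0,0.03,-0.64,0,0],[0,0,0,0.03,-0.64,0,0]]'
python3 - <<'E'
from h import *
angs(3);print(now()[0])
E
```

```text
time_s: 23.1
tool_pos: [549.9, -22.0, 127.8]
tool_rot: [0.338, 0.058, 0.939, -0.021]
ft_force: [-0.9, -0.0, 0.2]
grip_width: 42.7
finger_force: 0.0
23.3 peg%90 31.8 [('peg0', 105, 304.9), ('peg0', 119, 31.8), ('peg0', 114, 119.1), ('cup_top', 77, 275.8), ('ball_center', 84, 267.4)]
23.5 peg%90 36.2 [('peg0', 110, 116.6), ('peg0', 117, 309.1), ('peg0', 120, 33.3), ('peg0', 107, 221.5), ('cup_top', 83, 274.1), ('ball_center', 79, 271.7), ('ball_center', 87, 273.9)]
23.7 peg%90 34.1 [('peg0', 113, 31.6), ('peg0', 109, 310.0), ('peg0', 114, 120.6), ('peg0', 111, 216.7), ('cup_top', 83, 268.6), ('ball_center', 83, 268.4)]
[548.53858315 -20.62447185 126.02974059]
```

```bash
python3 -m creep '[[0,0,0,0.16,0,0.25,0],[0,0,0,0.16,0,0.25,0],[0,0,0,0,0,0.5,0],[0,0,0,0,0,0.5,0],[0,0,0,0,0,0.5,0],[0,0,0,0,0,0,-0.85],[0,0,0,0,0,0,-0.85],[0,0,0,0,0,0,-0.85],[0,0,0,0,0,0,-0.85],[0,0,0,0,0,0,-0.85]]' 20
```

```text
time_s: 24.95
tool_pos: [582.4, -24.9, 76.5]
tool_rot: [0.332, 0.058, 0.941, -0.021]
ft_force: [-1.8, -0.9, -2.5]
grip_width: 9.4
finger_force: 20.8
```

```bash
python3 -m creep '[[0,0,0,0.01,0.02,-0.02,-0.85],[0,0,0,0.05,0.07,-0.04,-0.85],[0,0,0,0.06,0.1,-0.05,-0.85],[0,0,0,0.07,0.12,-0.06,-0.85],[0,0,0,0.09,0.16,-0.07,-0.85],[0,0,0,0.07,0.16,-0.06,-0.85],[0,0,0,0.07,0.16,-0.06,-0.85],[0,0,0,0.06,0.17,-0.05,-0.85],[0,0,0,0.06,0.18,-0.05,-0.85],[0,0,0,0.05,0.18,-0.04,-0.85],[0,0,0,0.04,0.18,-0.03,-0.85],[0,0,0,0.03,0.18,-0.03,-0.85],[0,0,0,0.03,0.19,-0.02,-0.85],[0,0,0,0.02,0.18,-0.02,-0.85],[0,0,0,0.01,0.19,-0.01,-0.85],[0,0,0,0,0.19,0,-0.85],[0,0,0,0,0.19,0,-0.85],[0,0,0,-0.01,0.18,0.01,-0.85]]'
python3 - <<'E'
from h import *
p,M=now();N=rot(38.8,-7,1);print(p,sensors.state()["qpos"],np.degrees(R.from_matrix(M.T@N).as_rotvec()))
d=p[:2]-HUB-[10,-1];rel=np.degrees(np.arctan2(d[1],d[0]))%360-170;print(rel,np.hypot(*d))
rs=list(np.arange(rel-3,-48,-3.3))+[-49.5,-52,-53.5,-54.5,-55,-55]
e=plan([((*(pegpos(r)+[10,-1]),p[2]),M,1,-.85) for r in rs])
E
```

```text
time_s: 27.2
tool_pos: [569.5, 63.0, 79.0]
tool_rot: [0.328, 0.058, 0.943, -0.021]
ft_force: [-3.4, 1.1, -16.3]
grip_width: 8.9
finger_force: 19.4
[569.45373375  62.98316113  79.0128972 ] [ 0.06213365  0.15009874 -0.99900165 -0.23913327 -0.11547323  0.14507513] [-0.08772834 -0.44922928  0.00718329]
-5.462461203188582 101.20951064094933
[[0,0,0,0.15,0.22,-0.12,-0.85],[0,0,0,-0.04,0.2,0.03,-0.85],[0,0,0,-0.04,0.2,0.04,-0.85],[0,0,0,-0.06,0.19,0.04,-0.85],[0,0,0,-0.06,0.2,0.05,-0.85],[0,0,0,-0.07,0.18,0.06,-0.85],[0,0,0,-0.08,0.18,0.06,-0.85],[0,0,0,-0.09,0.18,0.07,-0.85],[0,0,0,-0.1,0.16,0.07,-0.85],[0,0,0,-0.1,0.16,0.09,-0.85],[0,0,0,-0.11,0.16,0.08,-0.85],[0,0,0,-0.12,0.14,0.1,-0.85],[0,0,0,-0.18,0.19,0.14,-0.85],[0,0,0,-0.1,0.09,0.08,-0.85],[0,0,0,-0.06,0.06,0.04,-0.85],[0,0,0,-0.04,0.03,0.04,-0.85],[0,0,0,-0.02,0.02,0.01,-0.85],[0,0,0,0,0,0,-0.85]]
```

```bash
python3 -m creep '[[0,0,0,-0.02,0.19,0.01,-0.85],[0,0,0,-0.04,0.19,0.03,-0.85],[0,0,0,-0.04,0.19,0.04,-0.85],[0,0,0,-0.06,0.19,0.04,-0.85],[0,0,0,-0.06,0.18,0.05,-0.85],[0,0,0,-0.07,0.17,0.06,-0.85],[0,0,0,-0.08,0.17,0.06,-0.85],[0,0,0,-0.09,0.17,0.07,-0.85],[0,0,0,-0.09,0.15,0.07,-0.85],[0,0,0,-0.09,0.15,0.08,-0.85],[0,0,0,-0.1,0.15,0.08,-0.85],[0,0,0,-0.11,0.13,0.09,-0.85],[0,0,0,-0.14,0.15,0.11,-0.85],[0,0,0,-0.09,0.08,0.07,-0.85],[0,0,0,-0.05,0.05,0.04,-0.85],[0,0,0,-0.02,0.03,0.02,-0.85],[0,0,0,0,0,0,-0.85],[0,0,0,0,0,0,-0.85]]'
python3 - <<'E'
from h import *
b=angs(3)
p,M=now();s=sensors.state();print(p,s["grip_width"],s["finger_force"],s["ft_force"])
E
```

```text
time_s: 29.45
tool_pos: [624.8, 129.8, 81.2]
tool_rot: [0.33, 0.057, 0.942, -0.018]
ft_force: [-4.4, 5.7, -13.5]
grip_width: 8.7
finger_force: 19.4
29.65 peg%90 30.0 [('peg0', 99, 210.2), ('peg0', 109, 29.8), ('peg0', 112, 301.4), ('peg0', 95, 117.8), ('cup_top', 76, 167.7), ('ball_center', 78, 169.3)]
29.85 peg%90 31.8 [('peg0', 108, 304.4), ('peg0', 108, 115.3), ('peg0', 120, 31.8), ('cup_top', 82, 171.1), ('ball_center', 83, 168.9)]
30.05 peg%90 29.8 [('peg0', 100, 210.2), ('peg0', 102, 117.8), ('peg0', 108, 299.8), ('cup_top', 89, 168.1), ('ball_center', 83, 167.9)]
[624.7770038  129.77658184  81.18552038] 8.985744844512142 19.438140392303467 [ -3.59642834   5.40925276 -13.72511532]
```

```bash
python3 -m creep '[[0,0,0,0,0,0,-0.5],[0,0,0,0,0,0,0],[0,0,0,0,0,-0.8,0],[0,0,0,0,-0.2,-0.8,0],[0,0,0,0,-0.6,-0.7,0.2],[0,0,0,0,-0.6,-0.3,0.3],[0,0,0,0,-0.6,0,0.3],[0,0,0,0,-0.4,0,0.3]]'
python3 - <<'E'
from h import *
b=angs(2);a=optics.snapshot("scene")
for nm,z in(("cup_top",93),("ball_center",103),("cup",60)):
  for s,n in((a,"scene"),(b,"top")):
    print(nm,n,[(at_z(s,*q["position"],z).round(),round(q["conf"],2)) for q in nets.pinpoint(s,nm)[:5]])
A=cv2.resize(a["img"][140:220,250:330],(400,400),interpolation=cv2.INTER_CUBIC)
B=cv2.resize(b["img"][140:220,190:270],(400,400),interpolation=cv2.INTER_CUBIC)
cv2.imwrite("pics/g.png",np.hstack([A,B])[:,:,::-1])
D=b["depth"][140:220,190:270]
pts=np.array([at_depth(b,190+j,140+i,D[i,j]) for i in range(80) for j in range(80) if D[i,j]>0])
m=(abs(pts[:,0]-573)<32)&(abs(pts[:,1]-52)<32)&(pts[:,2]>85)&(pts[:,2]<120); q=pts[m]; print(q.round().astype(int).tolist())
print(now()[0])
E
```

```text
time_s: 31.05
tool_pos: [569.6, 60.3, 145.2]
tool_rot: [0.333, 0.059, 0.941, -0.021]
ft_force: [-0.1, -0.7, 0.2]
grip_width: 55.1
finger_force: 0.0
31.25 peg%90 29.5 [('peg0', 103, 209.3), ('peg0', 115, 305.9), ('peg0', 120, 29.6), ('peg0', 107, 117.4), ('cup_top', 82, 167.1), ('ball_center', 88, 172.4)]
31.45 peg%90 34.6 [('peg0', 114, 35.1), ('peg0', 108, 305.2), ('peg0', 99, 214.1), ('peg0', 104, 120.1), ('cup_top', 77, 177.0), ('ball_center', 80, 172.2)]
cup_top scene [(array([573.,  44.,  93.]), 0.63)]
cup_top top [(array([579.,  41.,  93.]), 0.39)]
ball_center scene [(array([ 543., -382.,  103.]), 0.23)]
ball_center top [(array([577.,  48., 103.]), 0.39)]
cup scene [(array([470.,  12.,  60.]), 0.61), (array([453., -91.,  60.]), 0.54), (array([572.,  48.,  60.]), 0.38)]
cup top [(array([632., -49.,  60.]), 0.65), (array([686., 126.,  60.]), 0.63), (array([587.,  50.,  60.]), 0.45), (array([435.,  56.,  60.]), 0.42), (array([421., -65.,  60.]), 0.39)]
[[596, 53, 100], [596, 46, 99], [597, 43, 93], [596, 39, 96], [594, 57, 93], [592, 53, 100], [593, 50, 95], [595, 47, 86], [593, 4
[... 567 characters left out ...]
6, 52, 111], [576, 49, 112], [576, 45, 112], [576, 42, 110], [579, 33, 95], [579, 29, 95], [576, 63, 95], [576, 60, 93], [575, 56, 99], [574, 52, 106], [574, 49, 107], [574, 46, 103], [573, 42, 108], [576, 40, 92], [575, 29, 99], [572, 63, 101], [573, 60, 94], [573, 57, 91], [571, 53, 104], [569, 49, 111], [571, 46, 103], [571, 43, 103], [569, 63, 96], [568, 60, 102], [570, 57, 92], [568, 53, 102], [569, 50, 95], [569, 47, 92], [568, 43, 98], [566, 60, 94], [565, 57, 96], [563, 53, 106], [565, 50, 99], [565, 47, 95], [564, 43, 103], [562, 57, 94], [563, 54, 90], [561, 50, 100], [561, 46, 98], [561, 43, 98], [560, 54, 87], [560, 51, 87], [558, 47, 97]]
[566.39539446  61.25007773 141.25410466]
```

View pics/g.png

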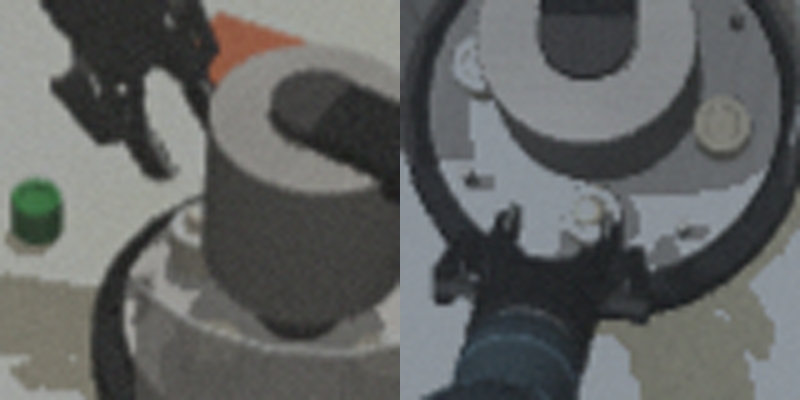

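The ball cup stands at the open front, at about (577,47), with its ball at crop (588,210). Next I measure whether it is at rest and plan the grasp.

```bash
cat >> h.py <<'E'
def balldepth(c,rad=32,zr=(88,120)):
    b=optics.snapshot("top");r,t,K=cam(b);D=b["depth"];v,u=np.nonzero(D>0)
    P=(r.T@((np.linalg.inv(K)@np.stack([u,v,u*0+1.]))*D[v,u]-t[:,None])).T
    q=P[(np.hypot(P[:,0]-c[0],P[:,1]-c[1])<rad)&(P[:,2]>zr[0])&(P[:,2]<zr[1])]; return q
E
python3 - <<'E'
from h import *
for i in range(2):
  q=balldepth((577,47),30,(105,118)); print(sensors.state()["time_s"],len(q),q.mean(0).round(1))
p,M=now();N=rot(36,-7,1);T=np.array([576,47,70])+[12.5,-1.5,0]
e=plan([(T-N[:,2]*65,N,3,.4),(T,N,6,.4),(T,N,6,-.3)])
E
```

```text
31.85 21 [576.8  47.8 110.2]
31.9 23 [577.2  46.9 110.5]
[[0,0.1,0,0.25,-0.14,0.06,0.4],[-0.01,0.1,0,0.26,-0.15,0.07,0.4],[0,0.1,0,0.25,-0.14,0.07,0.4],[0,0,0,0,0,0.36,0.4],[0,0,0,0,0,0.36,0.4],[0,0,0,0,0,0.36,0.4],[0,0,0,0,0,0.37,0.4],[0,0,0,0,0,0.36,0.4],[0,0,0,0,0,0.36,0.4],[0,0,0,0,0,0,-0.3],[0,0,0,0,0,0,-0.3],[0,0,0,0,0,0,-0.3],[0,0,0,0,0,0,-0.3],[0,0,0,0,0,0,-0.3],[0,0,0,0,0,0,-0.3]]
```

```bash
python3 -m creep '[[0,0.1,0,0.25,-0.14,0.06,0.4],[-0.01,0.1,0,0.26,-0.15,0.07,0.4],[0,0.1,0,0.25,-0.14,0.07,0.4],[0,0,0,0,0,0.36,0.4],[0,0,0,0,0,0.36,0.4],[0,0,0,0,0,0.36,0.4],[0,0,0,0,0,0.36,0.4],[0,0,0,0,0,0.36,0.4],[0,0,0,0,0,0.36,0.4],[0,0,0,0,0,0,0.4]]'
python3 - <<'E'
from h import *
p,M=now();N=rot(36,-7,1);print(p,np.degrees(R.from_matrix(M.T@N).as_rotvec()),sensors.state()["qpos"][2]); q=balldepth((577,47),30,(105,118)); print(q.mean(0))
E
```

```text
time_s: 33.15
tool_pos: [588.3, 45.3, 69.2]
tool_rot: [0.307, 0.058, 0.95, -0.019]
ft_force: [0.1, -0.5, 0.6]
grip_width: 59.9
finger_force: 0.0
[588.2520464   45.33088837  69.20829226] [-0.04704906 -0.11516725 -0.02913002] -0.9301168587131302
[578.10446373  47.07122421 109.56075287]
```

```bash
python3 -m creep '[[0,0,0,0,0,0,-0.4],[0,0,0,0,0,0,-0.4],[0,0,0,0,0,0,-0.4],[0,0,0,0,0,0,-0.4],[0,0,0,0,0,0,-0.4],[0,0,0,-0.08,0,-0.11,-0.4],[0,0,0,-0.08,0,-0.11,-0.4],[0,0,0,0,0,0,-0.4]]' 50
python3 - <<'E'
from h import *
q=balldepth((577,47),30,(105,128)); print(len(q),q.mean(0),now()[0])
E
```

```text
time_s: 34.2
tool_pos: [588.5, 45.4, 78.7]
tool_rot: [0.308, 0.058, 0.949, -0.019]
ft_force: [0.1, -0.7, -1.8]
grip_width: 38.6
finger_force: 50.3
74 [578.87156929  47.87614707 113.29270673] [588.35174918  45.38141619  78.4743442 ]
```

Lifted with its ball (wrist reads about the cup's weight). Now out through the front and over to the tray.

```bash
cat >> h.py <<'E'
def tcp(g,N): return np.array(g,float)+N[:,2]*19
TRAY=np.array([489,-335.]); hd=-35; hv=np.array([np.cos(np.radians(hd)),np.sin(np.radians(hd))])
E
python3 - <<'E'
from h import *
p,M=now();N=rot(36,-7,1);g=p-M[:,2]*19; f=np.array([.9925,-.122,0])
W=[(tcp(g-f*a+[0,0,u],N),N,1,-.4) for a,u in((5,1),(14,3),(26,6),(38,9),(50,13),(62,17),(74,22),(86,28),(96,34),(102,38))]
e=plan(W);print(e[0]);print()
g1=np.array([*(TRAY-40*hv),125]);N1=rot(36,hd,1);T0=e[0];T1=tcp(g1,N1)
# smooth transit
rv=R.from_matrix(N.T@N1).as_rotvec()
n=20;s=[.5-.5*np.cos(np.pi*i/n) for i in range(1,n+1)]
plan([(T0+(T1-T0)*x,N@R.from_rotvec(rv*x).as_matrix(),1,-.4) for x in s],start=e)
b=optics.snapshot("top");m=(b["img"].max(2)>0)
E
```

```text
[[0,0,0,0.11,0,-0.12,-0.4],[0,0,0,0.21,0,-0.23,-0.4],[0,0,0,0.26,0,-0.32,-0.4],[0,0,0,0.27,0,-0.32,-0.4],[0,0,0,0.24,0,-0.34,-0.4],[0,0,0,0.25,0,-0.34,-0.4],[0,0,0,0.23,0,-0.37,-0.4],[0,0,0,0.2,0,-0.4,-0.4],[0,0,0,0.15,0,-0.36,-0.4],[0,0,0,0.09,0,-0.22,-0.4]]
[487.10954054  57.90385297 116.39074918]

[[0.01,0,0.01,0,-0.08,0,-0.4],[0.03,0,0.05,-0.01,-0.23,0.02,-0.4],[0.06,0,0.08,-0.02,-0.37,0.02,-0.4],[0.08,0,0.11,-0.04,-0.52,0.03,-0.4],[0.1,0,0.13,-0.05,-0.63,0.05,-0.4],[0.11,0,0.16,-0.07,-0.75,0.08,-0.4],[0.13,0,0.18,-0.1,-0.82,0.09,-0.4],[0.14,0,0.19,-0.14,-0.9,0.12,-0.4],[0.14,0,0.2,-0.17,-0.93,0.14,-0.4],[0.15,0,0.2,-0.2,-0.95,0.17,-0.4],[0.15,0,0.21,-0.23,-0.93,0.19,-0.4],[0.15,0,0.2,-0.26,-0.91,0.21,-0.4],[0.14,0,0.19,-0.26,-0.84,0.21,-0.4],[0.12,0,0.18,-0.27,-0.77,0.21,-0.4],[0.12,0,0.16,-0.26,-0.67,0.21,-0.4],[0.1,0,0.13,-0.23,-0.57,0.18,-0.4],[0.08,0,0.11,-0.2,-0.45,0.15,-0.4],[0.05,0,0.08,-0.15,-0.33,0.12,-0.4],[0.04,0,0.05,-0.09,-0.19,0.07,-0.4],[0.01,0,0.01,-0.03,-0.07,0.03,-0.4]]
```

```bash
python3 -m creep '[[0,0,0,0.11,0,-0.12,-0.4],[0,0,0,0.21,0,-0.23,-0.4],[0,0,0,0.26,0,-0.32,-0.4],[0,0,0,0.27,0,-0.32,-0.4],[0,0,0,0.24,0,-0.34,-0.4],[0,0,0,0.25,0,-0.34,-0.4],[0,0,0,0.23,0,-0.37,-0.4],[0,0,0,0.2,0,-0.4,-0.4],[0,0,0,0.15,0,-0.36,-0.4],[0,0,0,0.09,0,-0.22,-0.4]]' && python3 -m creep '[[0.01,0,0.01,0,-0.08,0,-0.4],[0.03,0,0.05,-0.01,-0.23,0.02,-0.4],[0.06,0,0.08,-0.02,-0.37,0.02,-0.4],[0.08,0,0.11,-0.04,-0.52,0.03,-0.4],[0.1,0,0.13,-0.05,-0.63,0.05,-0.4],[0.11,0,0.16,-0.07,-0.75,0.08,-0.4],[0.13,0,0.18,-0.1,-0.82,0.09,-0.4],[0.14,0,0.19,-0.14,-0.9,0.12,-0.4],[0.14,0,0.2,-0.17,-0.93,0.14,-0.4],[0.15,0,0.2,-0.2,-0.95,0.17,-0.4],[0.15,0,0.21,-0.23,-0.93,0.19,-0.4],[0.15,0,0.2,-0.26,-0.91,0.21,-0.4],[0.14,0,0.19,-0.26,-0.84,0.21,-0.4],[0.12,0,0.18,-0.27,-0.77,0.21,-0.4],[0.12,0,0.16,-0.26,-0.67,0.21,-0.4],[0.1,0,0.13,-0.23,-0.57,0.18,-0.4],[0.08,0,0.11,-0.2,-0.45,0.15,-0.4],[0.05,0,0.08,-0.15,-0.33,0.12,-0.4],[0.04,0,0.05,-0.09,-0.19,0.07,-0.4],[0.01,0,0.01,-0.03,-0.07,0.03,-0.4]]'
python3 - <<'E'
from h import *
p,M=now();g=p-M[:,2]*19;N1=rot(36,hd,1);print(g,np.degrees(R.from_matrix(M.T@N1).as_rotvec()),sensors.state()["qpos"])
q=balldepth(g[:2],30,(145,175));print(len(q),q.mean(0) if len(q) else 0)
b=optics.snapshot("top"); print([(at_z(b,*d["position"],0).round(),round(d["conf"],2)) for d in nets.pinpoint(b,"tray")[:4]])
G=np.array([*(TRAY-40*hv),66])
W=[]
for i in range(1,5): W.append((tcp(g+(G-g)*i/4,N1),N1,1,-.4))
for L in (34,31,27,22,17,12,7,2,-3,-8,-13,-18,-22,-26,-28): N=rot(L,hd,1); W.append((tcp(G,N),N,1,-.4))
plan(W)
E
```

```text
time_s: 35.55
tool_pos: [495.3, 60.5, 124.4]
tool_rot: [0.302, 0.059, 0.951, -0.02]
ft_force: [-0.4, -0.1, -1.8]
grip_width: 38.6
finger_force: 50.3
time_s: 38.05
tool_pos: [477.9, -314.9, 122.8]
tool_rot: [0.284, 0.286, 0.91, -0.097]
ft_force: [-0.4, 0.2, -0.6]
grip_width: 38.8
finger_force: 50.4
[ 469.11752858 -308.46895797  138.37867203] [-0.73874799 -1.05739596  0.3427162 ] [-0.72082707  0.04974102 -0.88766118  0.02516589  0.05000395 -0.09605202]
102 [ 470.17619467 -308.8417245   154.76355111]
[(array([ 499., -612.,    0.]), 0.87), (array([ 493., -336.,    0.]), 0.72), (array([ 287., -232.,    0.]), 0.53)]
[[-0.08,-0.12,0.04,0.38,-0.08,0.46,-0.4],[0,0,0,0.41,-0.09,0.45,-0.4],[0,0,0,0.42,-0.08,0.44,-0.4],[0,0,0,0.41,-0.09,0.45,-0.4],[0,0.23,0,0.02,0,0,-0.4],[0,0.35,0,0.03,0,0,-0.4],[0,0.46,0,0.05,0,0,-0.4],[0,0.58,0,0.05,0,-0.01,-0.4],[0,0.59,0,0.06,0,0,-0.4],[0,0.58,0,0.05,0,0,-0.4],[0,0.58,0,0.06,0,0,-0.4],[0,0.58,0,0.05,0,-0.01,-0.4],[0,0.58,0,0.06,0,0,-0.4],[0,0.59,0,0.05,0,0,-0.4],[0,0.58,0,0.06,0,0,-0.4],[0,0.58,0,0.05,0,0,-0.4],[0,0.46,0,0.05,0,-0.01,-0.4],[0,0.47,0,0.04,0,0,-0.4],[0,0.23,0,0.02,0,0,-0.4]]
```

```bash
python3 -m creep '[[-0.08,-0.12,0.04,0.38,-0.08,0.46,-0.4],[0,0,0,0.41,-0.09,0.45,-0.4],[0,0,0,0.42,-0.08,0.44,-0.4],[0,0,0,0.41,-0.09,0.45,-0.4],[0,0.23,0,0.02,0,0,-0.4],[0,0.35,0,0.03,0,0,-0.4],[0,0.46,0,0.05,0,0,-0.4],[0,0.58,0,0.05,0,-0.01,-0.4],[0,0.59,0,0.06,0,0,-0.4],[0,0.58,0,0.05,0,0,-0.4],[0,0.58,0,0.06,0,0,-0.4]]'
python3 - <<'E'
from h import *
p,M=now();g=p-M[:,2]*19;print(g,sensors.state()["qpos"],np.degrees(np.arccos(-M[2,2])))
E
```

```text
time_s: 39.58
tool_pos: [459.8, -314.6, 48.5]
tool_rot: [0.057, 0.3, 0.952, -0.018]
ft_force: [0.7, -0.5, -2.9]
grip_width: 38.6
finger_force: 50.4
[ 457.98846586 -313.29065593   67.34815493] [-0.72077923  0.37720749 -0.43516094  0.64012599  0.01229418 -0.1093973 ] 6.814533170360022
```

```bash
python3 -m creep '[[0,0.58,0,0.05,0,-0.01,-0.4],[0,0.5,0,0.05,0,0,-0.4],[0,0.5,0,0.05,0,0,-0.4],[0,0.5,0,0.05,0,0,-0.4],[0,0.5,0,0.05,0,0,-0.4],[0,0.5,0,0.05,0,0,-0.4],[0,0.5,0,0.05,0,0,-0.4],[0,0.5,0,0.05,0,0,-0.4],[0,0.23,0,0.02,0,0,-0.4],[0,0,0,0,0,0,-0.4],[0,0,0,0,0,0,-0.4],[0,0,0,0,0,0,-0.4]]'
python3 - <<'E'
from h import *
p,M=now();g=p-M[:,2]*19;print(g,sensors.state()["qpos"],np.degrees(np.arcsin(M[:2,2]@hv)))
a=optics.snapshot("scene");b=optics.snapshot("top")
for s,n in((a,"scene"),(b,"top")): print(n,[(np.round(d["position"]),at_z(s,*d["position"],15).round(),round(d["conf"],2)) for d in nets.pinpoint(s,"ball_center")[:4]])
A=cv2.resize(a["img"][235:315,165:245],(400,400),interpolation=cv2.INTER_CUBIC)
B=cv2.resize(b["img"][170:250,300:380],(400,400),interpolation=cv2.INTER_CUBIC)
cv2.imwrite("pics/i.png",np.hstack([A,B])[:,:,::-1])
E
```

```text
time_s: 41.08
tool_pos: [449.4, -307.7, 50.8]
tool_rot: [-0.247, 0.291, 0.921, 0.078]
ft_force: [-0.8, -1.2, -1.1]
grip_width: 38.8
finger_force: 50.4
[ 457.22301262 -313.13687324   67.29157355] [-0.69297214  0.91883927  0.41243963  1.58758682 -0.04158159 -0.07031352] -30.062322086798982
scene [(array([216., 278.]), array([ 540., -358.,   15.]), 0.53)]
top []
```

View pics/i.png

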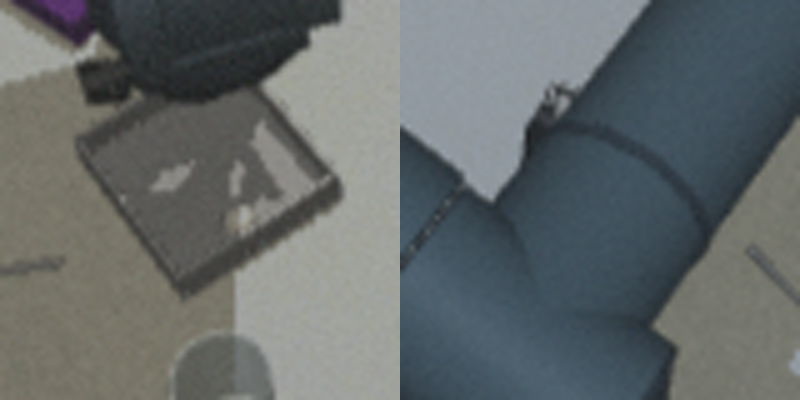

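The ball lies in the steel tray (scene crop 240,218). I'll locate the tile by colour and plan to level the cup and carry it there.

```bash
python3 - <<'E'
from h import *
for n in("scene","top"):
  s=optics.snapshot(n);im=s["img"].astype(int)
  m=((im[:,:,0]-im[:,:,2]>50)&(im[:,:,0]-im[:,:,1]>35)).astype(np.uint8)
  c,l,st,ce=cv2.connectedComponentsWithStats(m)
  for k in range(1,c):
    if st[k,4]>60: 
      w=at_z(s,*ce[k],10); print(n,st[k],w.round(1))
      if 400<w[0]<550 and 250<w[1]<380:
        v,u=np.nonzero(l==k); P=np.array([at_z(s,a,b,10)[:2] for a,b in zip(u,v)]); r=cv2.minAreaRect(P.astype(np.float32)); print(r)
p,M=now();g=p-M[:,2]*19
W=[]
for i,L in enumerate((-28,-24,-18,-11,-4,3,10,17,24,30,34,36)):
  N=rot(L,hd,1); W.append((tcp(g+[0,0,6*(i+1)],N),N,1,-.4))
e=plan(W);print(e[0])
hd2=30;N2=rot(36,hd2,1);N1=rot(36,hd,1);g0=g+[0,0,72];g1=np.array([475,306,130.])
n=28;K=0
def cyl(x):
  r0,r1=np.hypot(*g0[:2]),np.hypot(*g1[:2]);a0,a1=np.arctan2(g0[1],g0[0]),np.arctan2(g1[1],g1[0]);r=r0+(r1-r0)*x-55*np.sin(np.pi*x);a=a0+(a1-a0)*x
  return np.array([r*np.cos(a),r*np.sin(a),g0[2]+(g1[2]-g0[2])*x])
W=[]
for i in range(1,n+1):
  x=.5-.5*np.cos(np.pi*i/n);N=rot(36,hd+(hd2-hd)*x,1);W.append((tcp(cyl(x),N),N,1,-.4))
plan(W,start=e)
E
```

```text
scene [286 143  24  13 148] [465.4 319.7  10. ]
((476.5113830566406, 314.5000305175781), (75.11588287353516, 79.54623413085938), 1.9793450832366943)
scene [124 288  26  10 164] [ 356.7 -520.    10. ]
top [143 205  24  24 545] [476.3 314.4  10. ]
((476.9282531738281, 313.60443115234375), (82.46005249023438, 81.4929428100586), 1.0411015748977661)
top [384 235  19  20 142] [ 360.4 -522.5   10. ]
[[0,-0.25,-0.01,0.08,0,-0.17,-0.4],[0,-0.46,0,0.05,0,-0.18,-0.4],[0,-0.7,0,0.01,0,-0.19,-0.4],[0,-0.81,0,-0.01,0,-0.19,-0.4],[0,-0.82,0,-0.04,0,-0.2,-0.4],[0,-0.81,0,-0.07,0,-0.21,-0.4],[0,-0.82,0,-0.08,0,-0.2,-0.4],[0,-0.81,0,-0.12,0,-0.2,-0.4],[0,-0.82,0,-0.13,0,-0.2,-0.4],[0,-0.69,0,-0.15,0,-0.19,-0.4],[0,-0.47,0,-0.14,0,-0.17,-0.4],[0,-0.23,0,-0.14,0,-0.17,-0.4]]
[ 466.28572512 -319.57750959  123.77744703]
!! over
!! over
!! over
!! over
!! over
!! over
!! over
!! over
!! over
!! over
[[-0.01,0,-0.02,0.02,0.07,-0.01,-0.4],[-0.04,0,-0.05,0.04,0.2,-0.03,-0.4],[-0.07,0,-0.1,0.08,0.34,-0.05,-0.4],[-0.1,0,-0.13,0.1,0.47,-0.06,-0.4],[-0.12,0,-0.17,0.14,0.58,-0.09,-0.4],[-0.14,0,-0.19,0.16,0.7,-0.1,-0.4],[-0.17,0,-0.23,0.18,0.78,-0.12,-0.4],[-0.18,0,-0.26,0.19,0.88,-0.12,-0.4],[-0.21,0,-0.28,0.19,0.94,-0.13,-0.4],[-0.21,0,-0.3,0.19,1.01,-0.12,-0.4],[-0.24,0,-0.32,0.18,1.05,-0.11,-0.4],[-0.23,0,-0.33,0.14,1.08,-0.08,-0.4],[-0.25,0,-0.33,0.11,1.11,-0.06,-0.4],[-0.25,0,-0.35,0.08,1.13,-0.03,-0.4],[-0.25,0,-0.34,0.02,1.13,0,-0.4],[-0.24,0,-0.34,-0.01,1.12,0.03,-0.4],[-0.24,0,-0.33,-0.06,1.11,0.06,-0.4],[-0.23,0,-0.31,-0.08,1.08,0.08,-0.4],[-0.22,0,-0.3,-0.11,1.03,0.1,-0.4],[-0.2,0,-0.28,-0.12,0.98,0.1,-0.4]]
[[-0.19,0,-0.26,-0.13,0.91,0.11,-0.4],[-0.17,0,-0.23,-0.12,0.82,0.1,-0.4],[-0.14,0,-0.2,-0.11,0.72,0.09,-0.4],[-0.12,0,-0.16,-0.1,0.6,0.09,-0.4],[-0.09,0,-0.14,-0.08,0.49,0.06,-0.4],[-0.07,0,-0.09,-0.06,0.35,0.05,-0.4],[-0.05,0,-0.06,-0.03,0.21,0.03,-0.4],[-0.01,0,-0.02,-0.02,0.07,0.01,-0.4]]
```

```bash
python3 -m creep '[[0,-0.25,-0.01,0.08,0,-0.17,-0.4],[0,-0.46,0,0.05,0,-0.18,-0.4],[0,-0.7,0,0.01,0,-0.19,-0.4],[0,-0.81,0,-0.01,0,-0.19,-0.4],[0,-0.82,0,-0.04,0,-0.2,-0.4],[0,-0.81,0,-0.07,0,-0.21,-0.4],[0,-0.82,0,-0.08,0,-0.2,-0.4],[0,-0.81,0,-0.12,0,-0.2,-0.4],[0,-0.82,0,-0.13,0,-0.2,-0.4],[0,-0.69,0,-0.15,0,-0.19,-0.4],[0,-0.47,0,-0.14,0,-0.17,-0.4],[0,-0.23,0,-0.14,0,-0.17,-0.4],[0,0,0,0,0,0,-0.4]]'
python3 - <<'E'
from h import *
p,M=now();g0=p-M[:,2]*19;print(g0,np.degrees(R.from_matrix(M.T@rot(36,hd,1)).as_rotvec()))
hd2=30;g1=np.array([477,314,120.]);n=33
def cyl(x):
  r0,r1=np.hypot(*g0[:2]),np.hypot(*g1[:2]);a0,a1=np.arctan2(g0[1],g0[0]),np.arctan2(g1[1],g1[0]);r=r0+(r1-r0)*x-55*np.sin(np.pi*x);a=a0+(a1-a0)*x
  return np.array([r*np.cos(a),r*np.sin(a),g0[2]+(g1[2]-g0[2])*x])
W=[]
for i in range(1,n+1):
  x=.5-.5*np.cos(np.pi*i/n);N=rot(36,hd+(hd2-hd)*x,1);W.append((tcp(cyl(x),N),N,1,-.4))
e=plan(W);print(e[0])
E
```

```text
time_s: 43.0
tool_pos: [465.2, -318.7, 123.1]
tool_rot: [0.294, 0.286, 0.907, -0.092]
ft_force: [0.2, -0.8, -1.5]
grip_width: 38.5
finger_force: 50.4
[ 456.08773597 -312.32056815  138.47319857] [ 0.02121406 -0.13179318  0.0225855 ]
[[-0.01,-0.02,-0.01,0.01,0.05,-0.01,-0.4],[-0.03,0,-0.04,0.03,0.15,-0.01,-0.4],[-0.05,0,-0.07,0.06,0.25,-0.04,-0.4],[-0.07,0,-0.1,0.07,0.34,-0.04,-0.4],[-0.08,0,-0.12,0.1,0.43,-0.05,-0.4],[-0.11,0,-0.14,0.11,0.51,-0.07,-0.4],[-0.12,0,-0.17,0.14,0.6,-0.08,-0.4],[-0.14,0,-0.19,0.15,0.66,-0.08,-0.4],[-0.16,0,-0.21,0.16,0.73,-0.09,-0.4],[-0.16,0,-0.23,0.16,0.78,-0.09,-0.4],[-0.18,0,-0.25,0.17,0.83,-0.09,-0.4],[-0.19,0,-0.25,0.15,0.87,-0.08,-0.4],[-0.19,0,-0.28,0.15,0.91,-0.07,-0.4],[-0.21,0,-0.27,0.12,0.93,-0.06,-0.4],[-0.21,0,-0.29,0.1,0.95,-0.04,-0.4],[-0.21,0,-0.29,0.07,0.96,-0.01,-0.4],[-0.21,0.01,-0.29,0.05,0.98,0,-0.4],[-0.21,0,-0.29,0.01,0.97,0.03,-0.4],[-0.21,0,-0.29,-0.02,0.96,0.05,-0.4],[-0.2,0,-0.28,-0.05,0.96,0.07,-0.4]]
[[-0.19,0,-0.27,-0.07,0.93,0.08,-0.4],[-0.19,0,-0.26,-0.08,0.9,0.1,-0.4],[-0.18,-0.01,-0.24,-0.1,0.87,0.1,-0.4],[-0.17,0,-0.23,-0.1,0.82,0.1,-0.4],[-0.15,0,-0.21,-0.11,0.76,0.1,-0.4],[-0.14,0,-0.19,-0.1,0.7,0.1,-0.4],[-0.12,0,-0.17,-0.09,0.62,0.09,-0.4],[-0.11,0,-0.14,-0.08,0.54,0.07,-0.4],[-0.09,0,-0.13,-0.07,0.46,0.07,-0.4],[-0.06,0,-0.09,-0.06,0.36,0.05,-0.4],[-0.05,0,-0.07,-0.04,0.26,0.04,-0.4],[-0.03,0,-0.04,-0.02,0.16,0.02,-0.4],[-0.01,0,-0.01,-0.01,0.05,0.01,-0.4]]
[486.65013091 319.63382137 104.65266856]
```

```bash
python3 -m creep '[[-0.01,-0.02,-0.01,0.01,0.05,-0.01,-0.4],[-0.03,0,-0.04,0.03,0.15,-0.01,-0.4],[-0.05,0,-0.07,0.06,0.25,-0.04,-0.4],[-0.07,0,-0.1,0.07,0.34,-0.04,-0.4],[-0.08,0,-0.12,0.1,0.43,-0.05,-0.4],[-0.11,0,-0.14,0.11,0.51,-0.07,-0.4],[-0.12,0,-0.17,0.14,0.6,-0.08,-0.4],[-0.14,0,-0.19,0.15,0.66,-0.08,-0.4],[-0.16,0,-0.21,0.16,0.73,-0.09,-0.4],[-0.16,0,-0.23,0.16,0.78,-0.09,-0.4],[-0.18,0,-0.25,0.17,0.83,-0.09,-0.4],[-0.19,0,-0.25,0.15,0.87,-0.08,-0.4],[-0.19,0,-0.28,0.15,0.91,-0.07,-0.4],[-0.21,0,-0.27,0.12,0.93,-0.06,-0.4],[-0.21,0,-0.29,0.1,0.95,-0.04,-0.4],[-0.21,0,-0.29,0.07,0.96,-0.01,-0.4],[-0.21,0.01,-0.29,0.05,0.98,0,-0.4],[-0.21,0,-0.29,0.01,0.97,0.03,-0.4],[-0.21,0,-0.29,-0.02,0.96,0.05,-0.4],[-0.2,0,-0.28,-0.05,0.96,0.07,-0.4]]' && python3 -m creep '[[-0.19,0,-0.27,-0.07,0.93,0.08,-0.4],[-0.19,0,-0.26,-0.08,0.9,0.1,-0.4],[-0.18,-0.01,-0.24,-0.1,0.87,0.1,-0.4],[-0.17,0,-0.23,-0.1,0.82,0.1,-0.4],[-0.15,0,-0.21,-0.1,0.76,0.1,-0.4],[-0.14,0,-0.19,-0.1,0.7,0.1,-0.4],[-0.12,0,-0.17,-0.09,0.62,0.09,-0.4],[-0.11,0,-0.14,-0.08,0.54,0.07,-0.4],[-0.09,0,-0.13,-0.07,0.46,0.07,-0.4],[-0.06,0,-0.09,-0.06,0.36,0.05,-0.4],[-0.05,0,-0.07,-0.04,0.26,0.04,-0.4],[-0.03,0,-0.04,-0.02,0.16,0.02,-0.4],[-0.01,0,-0.01,-0.01,0.05,0.01,-0.4],[0,0,0,0,0,0,-0.4]]'
python3 - <<'E'
from h import *
p,M=now();g=p-M[:,2]*19;N=rot(36,30,1);print(g,np.degrees(R.from_matrix(M.T@N).as_rotvec()))
G=np.array([477,314,0]);
e=plan([(tcp(G+[0,0,60],N),N,4,-.4),(tcp(G+[0,0,40],N),N,3,-.4)]);print(e[0])
q=balldepth(g[:2],28,(115,140));print(len(q),q.mean(0))
E
```

```text
time_s: 45.5
tool_pos: [522.4, 97.0, 113.3]
tool_rot: [0.306, -0.069, 0.949, 0.023]
ft_force: [-0.0, 0.0, -0.8]
grip_width: 38.5
finger_force: 50.4
time_s: 47.25
tool_pos: [490.0, 318.1, 107.1]
tool_rot: [0.297, -0.246, 0.919, 0.08]
ft_force: [0.5, 0.1, -1.5]
grip_width: 38.5
finger_force: 50.4
[480.33634341 312.55552205 122.45550999] [ 0.01350247 -0.11607006 -0.0805211 ]
[[0,0,0,0.32,0.02,0.41,-0.4],[0,-0.01,0,0.32,0.03,0.41,-0.4],[0,0,-0.01,0.32,0.02,0.41,-0.4],[0,0,0,0.32,0.03,0.41,-0.4],[0,0,0,0.13,0,0.18,-0.4],[0,0,0,0.13,0,0.18,-0.4],[0,0,0,0.13,0,0.18,-0.4]]
[486.56502443 319.68316488  24.70890442]
112 [483.53826689 316.46553282 131.1227868 ]
```

```bash
python3 -m creep '[[0,0,0,0.32,0.02,0.41,-0.4],[0,-0.01,0,0.32,0.03,0.41,-0.4],[0,0,-0.01,0.32,0.02,0.41,-0.4],[0,0,0,0.32,0.03,0.41,-0.4],[0,0,0,0.13,0,0.18,-0.4],[0,0,0,0.13,0,0.18,-0.4],[0,0,0,0.11,0,0.16,-0.4],[0,0,0,0,0,0,-0.4]]'
python3 -m creep '[[0,0,0,0.03,0,0.04,-0.4],[0,0,0,0.03,0,0.04,-0.4],[0,0,0,0,0,0,-0.4]]'
```

```text
time_s: 48.3
tool_pos: [486.5, 319.8, 25.3]
tool_rot: [0.298, -0.246, 0.919, 0.08]
ft_force: [-0.0, 0.8, -1.5]
grip_width: 38.7
finger_force: 50.4
time_s: 48.68
tool_pos: [486.6, 319.9, 22.6]
tool_rot: [0.298, -0.246, 0.919, 0.08]
ft_force: [0.9, -0.9, -0.7]
grip_width: 38.7
finger_force: 50.4
```

```bash
python3 -m creep '[[0,0,0,0.02,0,0.03,-0.4],[0,0,0,0.01,0,0.02,-0.4],[0,0,0,0,0,0,-0.4]]'
```

```text
time_s: 49.05
tool_pos: [486.7, 320.0, 20.8]
tool_rot: [0.298, -0.246, 0.919, 0.08]
ft_force: [-0.2, 0.5, -1.5]
grip_width: 38.5
finger_force: 50.4
```

```bash
python3 -m creep '[[0,0,0,0.02,0,0.03,-0.4],[0,0,0,0,0,0,-0.4]]'; python3 -m creep '[[0,0,0,0.02,0,0.02,-0.4],[0,0,0,0,0,0,-0.4]]'
```

```text
time_s: 49.3
tool_pos: [487.6, 320.5, 20.7]
tool_rot: [0.299, -0.246, 0.918, 0.08]
ft_force: [-2.0, -1.1, 3.5]
grip_width: 38.9
finger_force: 51.0
time_s: 49.55
tool_pos: [488.0, 320.7, 20.7]
tool_rot: [0.3, -0.246, 0.918, 0.081]
ft_force: [-4.4, -2.4, 9.4]
grip_width: 38.4
finger_force: 52.0
```

Contact. I'll ease off the press, release and back away along the tool axis.

```bash
python3 -m creep '[[0,0,0,-0.02,0,-0.02,-0.4],[0,0,0,0,0,0,-0.02],[0,0,0,0,0,0,0.2],[0,0,0,0,0,0,0.5],[0,0,0,0,0,0,0.5],[0,0,0,0,0,0,0.5],[0,0,0,0,0,-0.3,0.5],[0,0,0,0,0,-0.6,0.5],[0,0,0,0,0,-0.9,0.5],[0,0,0,0,0,-0.9,0.5],[0,0,0,0,0,-0.9,0.5],[0,0,0,-0.5,0,-0.7,0.5],[0,0,0,-0.5,0,-0.7,0.5],[0,0,0,0,0,0,0.5]]'
python3 - <<'E'
from h import *
a=optics.snapshot("scene");b=optics.snapshot("top")
q=balldepth((477,314),30,(36,55));print(len(q),q.mean(0),q.std(0),sensors.state()["ft_force"])
q=balldepth((540,-358),30,(14,45));print(len(q))
for s,n in((a,"scene"),(b,"top")): print(n,[(at_z(s,*d["position"],15).round(),round(d["conf"],2)) for d in nets.pinpoint(s,"ball_center")[:4]])
A=cv2.resize(a["img"][120:310,170:360],(400,400),interpolation=cv2.INTER_CUBIC)
B=cv2.resize(b["img"][110:250,100:360],(400,215),interpolation=cv2.INTER_CUBIC)
C=cv2.resize(b["img"][195:240,130:214],(400,185),interpolation=cv2.INTER_CUBIC)
cv2.imwrite("pics/j.png",np.hstack([A,np.vstack([B,C])])[:,:,::-1])
E
```

```text
time_s: 51.3
tool_pos: [438.2, 292.3, 165.3]
tool_rot: [0.298, -0.247, 0.919, 0.08]
ft_force: [0.4, 0.4, 0.6]
grip_width: 63.8
finger_force: 0.0
104 [478.50952483 315.92730804  44.8041192 ] [ 9.93328338 10.12790024  4.03503431] [-0.21537808 -0.84143121 -0.20133654]
52
scene [(array([689.,  11.,  15.]), 0.67), (array([ 540., -365.,   15.]), 0.61)]
top [(array([583., -17.,  15.]), 0.74), (array([ 533., -362.,   15.]), 0.46)]
```

View pics/j.png

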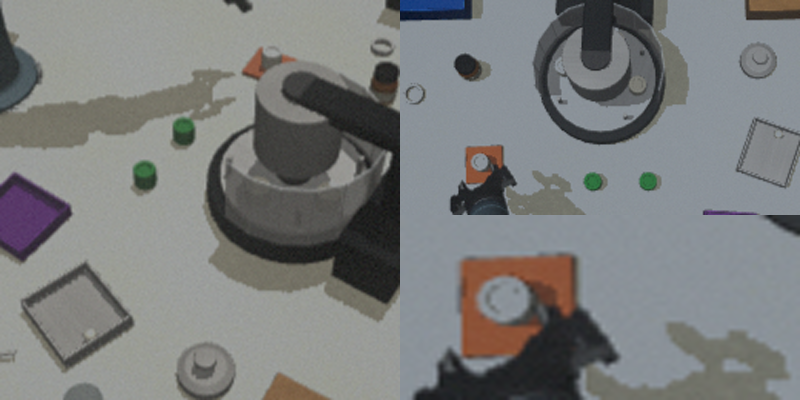

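The cup stands upright at the centre of the tile (inset 505,300). The ball lies in the tray (90,335) and the empty cups are still on the carousel. The gripper is clear of everything, so I'm handing in.

```bash
python3 -c "
from rig import manip; print(manip.finish_job())"
```

```text
the job is handed in; nothing more can be done
None
```

The job is handed in at about 51 s of the 72 s limit: the ball is in the steel tray, its cup stands upright on the terracotta tile, and the empty cups were left on the carousel (one was hidden behind the furnace in the last picture); no verdict came back, and my first hold on a peg slipped and swung the carousel back, so I repeated that turn.

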